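# Hang the painting plate on the tilted easel and lock it

### The arm

A 6-joint arm with a two-finger parallel gripper is mounted at the origin on the work surface. World frame = base frame: x ahead of the robot, y to its left, z up, the work surface at z = 0. Lengths are in m, angles in rad, forces in N, time in s.
With the tool pointing down it reaches from about 0.3 to 0.775 m from the base axis. Payload 14.6 kg.
Tool frame: the origin (TCP) lies on the centre line of the jaws, within the pads' length; the fingertips stand 25 mm ahead of it and the grasp point (between the pads) lies 6 mm ahead of it (tip_reach is the distance from the TCP to the fingertips, in m); z points along the fingers, y is the direction in which the jaws open and shut (so a half turn about z gives the same grasp; the last joint's range is limited). The gripper opens to 85 mm and grips with 20 to 120 N. Pads are 22 mm wide; open, the fingers measure 114 mm over their backs; the gripper's body (76 mm by 85 mm) begins 54 mm behind the grasp point. The pads swing forward as they close: fully open they stand 13 mm farther back than shut.
Start: joints at [-0.067, 0.3, 1.521, -0, 1.321, -0.067], TCP at [0.55, -0, 0.256] pointing down, gripper open.
Joint ranges: [-3.03, 3.03], [-0.79, 2.21], [0.23, 2.52], [-1.04, 4.18], [0, 3.07], [-2.55, 2.55]. Speed limits (rad/s): [2.22, 2.22, 2.57, 3.14, 3.14, 3.14].

### API

Orientations are given as a unit quaternion [x, y, z, w].
In Python, from cell import * gives the robot as it stands.
- The arm moves only by the tool play_rows, never from a script. Its arguments are lists of equal length, an entry for each row: "travel": the shift along the tool's x, y, z in m, a list of three; "delta_rot": the turn, a rotation vector about the tool's x, y, z in rad, a list of three. A call has 1 to 10 rows; each row shifts and turns the commanded pose from where the row before left it, along the tool's axes as they then stand; what a row does not reach is not made up. A row lasts 1/12 s, in which the tool goes at most 41.7 mm and 7.16 degrees, less where a joint would pass 70% of its speed; a pose out of reach is approached as far as the arm can. A call with a gripper value outside its range is refused whole. "fingers" is the finger opening in m, from 0 to 0.0854, set as the call begins (left out, the last holds). The fingers move at their own pace and stop on an object; "grip_force" is the grip in N (left out, the last holds). Time passes only in rows, so rows that do not move let the fingers close. It gives the time, the measured TCP pose, the force and the opening at its end, in the units of the state.
- state(): the state, without advancing time (a new reading comes with each control period).
- grab_frame(name): name is "scene" or "side" or "wrist"; returns a dict with "color" (384x512x3 uint8, red, green, blue), "fx", "fy", "cx", "cy" (pixels), "k1" (the pictures are not rectified: a ray, as slopes to the right and down, at radius r is drawn at 1 + k1 r^2 times it, then the intrinsics apply), "R" (3x3) and "t" (3): a world point X has camera coordinates R X + t; the wrist camera has in their place "tool_from_camera" (4x4, takes a point from camera to tool coordinates, whose origin is the TCP and whose axes are the flange's). Camera axes: x right, y down, z forward; pixel columns grow to the right and rows downward; lengths in m; the calibration is good to about 2 mm. A picture is of the moment at which its call begins: read the wrist's pose just before it. There is no depth.
- sign_off(): hands the job in, once; it reports no verdict.
The state is a dict: "clock": time; "joint_positions": joint angles; "joint_velocities": joint speeds; "tau": joint torques, N m; "eef_pos": TCP position; "tool_rot": TCP orientation; "contact_force": force on the tool from outside, world axes, zero at the start; "torque": the same for the moment, N m; "opening": finger opening in m.
Only numpy, scipy, OpenCV 4.12 (cv2) and the standard library are available. Lean on these libraries where they do the work, as an engineer would, in place of code of your own. Each camera call takes 0.05 s, during which the arm holds its last target.

### The job

Hang the white painting plate on the tilted easel: pass the wide end of its keyhole over the screw head, lay the plate flat on the board with its keyhole end uphill, and slide it down the slope until the screw is at the end of the narrow slot. Then take the red lock pin from its wooden block and push it through the hole in the plate's lower end, and on through the board, until its collar is flush on the plate. Work gently, without ramming the easel, leave both in place, and leave the paint jar, tape roll and model car alone.

Things in the scene. Friction and masses are not known exactly. Their poses are not given: they have to be found in the camera images.
- easel: fixed black easel base 220 x 200 mm with a tilting plywood board (245 along the slope, 170 wide, 18 thick), rising along the base's +x at 22 to 34 degrees from level, stiff. Origin: base underside, below the board's hinge axis, which is 50 mm up and lies in the board's face. Carries the screw: shank 7 mm diameter, brass head 16 mm diameter, its underside 7.8 and top 11.8 mm above the face
- board_screw (a point): on the board's face, middle of the black T-slot across it, 185 mm up the slope from the hinge; x up the slope, y across to the left seen looking uphill, z out of the face. The screw stands square to the face in this T-slot, clamped anywhere up to 6 mm either side (along y) of this point: its true place is not reported; feel or see it
- board_slot (a point): middle of the lock pin's slot, on the board's face, 124.5 mm down the slope from board_screw; right through the board, 14 mm along the slope by 41 mm across. Axes as board_screw
- plate: white plate 170 (x) x 90 x 5 mm, 0.2 kg. Origin: centre of its underside; x to the keyhole end, z out of the face with the wooden grip block (26 x 26 mm, z = 5 to 55 mm, over the origin). Keyhole slot 10 mm wide runs on from the entry towards +x, ending at x = 70 mm. Slid fully down, the screw's centre is at x = 66.5 mm, 32 mm from the entry's centre. Brick relief 4 mm high on the -x end
- plate_entry (a point): centre of the keyhole's wide entry (octagon 21 mm across, through) on the plate's underside, at plate x = 34.5 mm; axes as the plate. With the screw head through it the plate lies flat on the board; otherwise it rides on the head
- plate_hole (a point): centre of the lock hole (14 mm diameter, through) on the plate's upper face at plate x = -58 mm. With the plate fully down it lies over board_slot. Axes as the plate
- pin: red lock pin, about 0.07 kg. Origin: centre of the collar's underside; z up along the pin towards its grip. Below: steel shank 10 mm diameter, 45 mm long, the last 5 mm tapered to 6 mm. Above: collar 22 mm diameter and 4 mm thick, then a square grip 20 x 20 mm from z = 4 to 49 mm. At the start it stands upright in its block, collar resting on the block's top.
- pin_block: fixed wooden block 70 x 70 x 55 mm that holds the pin upright, shank in a 14 mm hole. Origin: centre of its underside.
- paint_jar: bystander: paint jar 40 mm diameter, 70 mm tall, loose. Origin: centre of its underside.
- tape_roll: bystander: yellow tape roll 84 mm diameter, 24 mm tall, lying flat, loose. Origin: centre of its underside.
- model_car: bystander: red model car 100 x 42 x 33 mm, loose. Origin: centre of its underside.

How it is judged:
On the way:
1. the plate lies flat on the board, over the screw and slid fully down its slot, before the pin goes in (x of plate in the frame of board_screw between -0.07 and -0.0605 m and y of plate in the frame of board_screw between -0.02 and 0.02 m and z of plate in the frame of board_screw between -0.003 and 0.003 m and angle between the z axis of plate and the z axis of board_screw, either way round below 0.06 rad and angle between the x axis of plate and the x axis of board_screw, either way round below 0.2 rad and distance between pin and plate_hole above 0.05 m), for 0.2 s.
At the end, for the whole second after the job is handed in: the plate lies flat on the board (3 mm, 3.4 deg), keyhole end uphill and straight within 11 deg, the screw within 6 mm of the narrow slot's end; the pin stands in the plate's hole and through the board, collar within 3.5 mm of the plate, square within 8.6 deg; both at rest (x of plate in the frame of board_screw between -0.07 and -0.0605 m and y of plate in the frame of board_screw between -0.02 and 0.02 m and z of plate in the frame of board_screw between -0.003 and 0.003 m and angle between the z axis of plate and the z axis of board_screw, either way round below 0.06 rad and angle between the x axis of plate and the x axis of board_screw, either way round below 0.2 rad and distance between pin and plate_hole below 0.006 m and angle between the z axis of pin and the z axis of board_screw, either way round below 0.15 rad and z of pin in the frame of plate_hole between -0.003 and 0.0035 m and linear speed of each of pin, plate below 0.02 m/s); the robot touches nothing.
It fails at once if paint jar moved more than 30 mm (distance of paint_jar from where it was at the start of the episode above 0.03 m).
It fails at once if tape roll moved more than 30 mm (distance of tape_roll from where it was at the start of the episode above 0.03 m).
It fails at once if model car moved more than 30 mm (distance of model_car from where it was at the start of the episode above 0.03 m).
It fails at once if the plate is rammed against the easel with more than 70 N (contact force between plate and easel above 70 N).
It also fails if it takes over 72 s, if anything falls off the work surface, if the arm or the gripper's body presses on something with over 40 N, if the wrist force passes 120 N, or if a joint passes its speed limit or range.

## Working session

There is one attempt and no reset: what is moved stays moved. The work goes in short steps, Python scripts to look and compute and a tool call to move; the robot and the scene stay as the last step left them, time stands still between calls to the robot, and variables do not carry over. Pictures are saved under pics/ and viewed, and the job is handed in when it is done.

Besides the shell and the picture viewer there is one more tool, called after ">>>" as name(argument=value, ...) on one line, values as JSON. play_rows: Moves the arm, as the interface text tells. Its arguments: {"type":"object","properties":{"travel":{"type":"array","items":{"type":"array","items":{"type":"number"}}},"delta_rot":{"type":"array","items":{"type":"array","items":{"type":"number"}}},"fingers":{"type":"number"},"grip_force":{"type":"number"}},"required":["travel","delta_rot"]}

```bash
mkdir -p pics; ls
python3 - <<'E'
from cell import *
import cv2
s=state();print({k:(v if isinstance(v,float) else [round(float(a),4) for a in np.ravel(v)] if not isinstance(v,(int,)) else v) for k,v in s.items()} if 'np' in globals() else s)
for n in("scene","side","wrist"):
    f=grab_frame(n);cv2.imwrite(f"pics/{n}0.png",f["color"][:,:,::-1])
    print(n,{k:v for k,v in f.items() if k!="color"})
E
```

```text
pics
{'clock': 0.0, 'joint_positions': array([-6.65896064e-02,  3.00540465e-01,  1.52160286e+00,  3.74411829e-05,
        1.32069610e+00, -6.65759051e-02]), 'joint_velocities': array([-2.03590538e-05, -2.00931025e-04, -1.03399169e-03, -2.41969753e-03,
       -1.02913358e-03,  1.07112274e-04]), 'tau': array([ 2.33377898e-03, -5.43485534e+01, -3.61782753e+01,  2.82532977e-05,
        4.14875918e-03, -3.55991256e-05]), 'eef_pos': array([5.49791358e-01, 2.46882492e-05, 2.55674032e-01]), 'tool_rot': array([ 7.07114772e-01,  7.07098515e-01, -3.96848647e-04, -4.81095186e-04]), 'contact_force': array([ 0.2087925 , -0.13873685, -0.10599321]), 'torque': array([ 0.04216986,  0.02303229, -0.03303639]), 'opening': 0.085402384463392}
scene {'fx': 415.08896575241306, 'fy': 415.08896575241306, 'cx': 259.41172450271995, 'cy': 196.85604509863109, 'k1': 0.0049113706980523164, 'R': array([[-0.34820795,  0.93740559,  0.00468797],
       [ 0.71857404,  0.27012583, -0.64084583],
       [-0.60199881, -0.21977896, -0.76765529]]), 't': array([ 0.17453377, -0.36096664,  1.34243323])}
side {'fx': 496.2889104575016, 'fy': 496.2889104575016, 'cx': 254.77303100073593, 'cy': 186.61919822937224, 'k1': -0.15334101860804206, 'R': array([[ 0.99997106,  0.00749565,  0.00129942],
       [ 0.00523704, -0.55438089, -0.8322466 ],
       [-0.00551786,  0.83222932, -0.5544041 ]]), 't': array([-0.58375939,  0.06803439,  1.20095923])}
wrist {'fx': 337.27986981035144, 'fy': 337.27986981035144, 'cx': 257.35453793166033, 'cy': 189.73254179015268, 'k1': -0.07398557611076488, 'tool_from_camera': array([[-2.38973832e-04, -9.65024950e-01, -2.62157946e-01,
         6.67092661e-02],
       [ 9.99999819e-01, -8.58341812e-05, -5.95601487e-04,
        -1.71020260e-03],
       [ 5.52268182e-04, -2.62158041e-01,  9.65024796e-01,
        -1.17039911e-01],
       [ 0.00000000e+00,  0.00000000e+00,  0.00000000e+00,
         1.00000000e+00]])}
```

View pics/scene0.png

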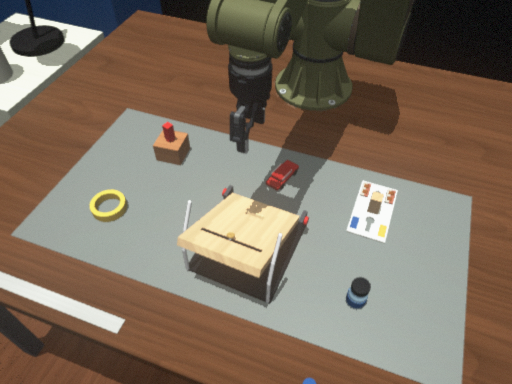

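View pics/side0.png

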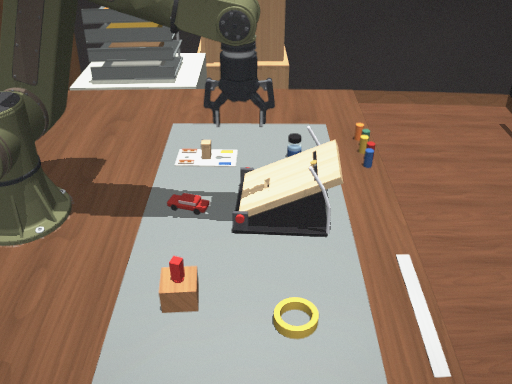

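View pics/wrist0.png

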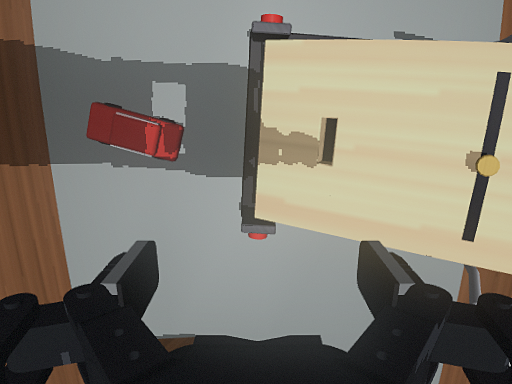

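```bash
cat > h.py <<'E'
from cell import *
import numpy as np, cv2
from scipy.spatial.transform import Rotation as Rn
from scipy.optimize import least_squares
def pose(s=None):
    s=s or state(); T=np.eye(4); T[:3,:3]=Rn.from_quat(s["tool_rot"]).as_matrix(); T[:3,3]=s["eef_pos"]; return T
def shot(n,tag=None):
    T=pose(); f=grab_frame(n)
    if n=="wrist":
        W=np.linalg.inv(T@f["tool_from_camera"]); f["R"]=W[:3,:3]; f["t"]=W[:3,3]
    if tag: cv2.imwrite(f"pics/{n}{tag}.png",f["color"][:,:,::-1])
    np.save(f"pics/{n}_last.npy",dict(f),allow_pickle=True)
    return f
def load(n): return np.load(f"pics/{n}_last.npy",allow_pickle=True).item()
def K(f): return np.array([[f["fx"],0,f["cx"]],[0,f["fy"],f["cy"]],[0,0,1.]])
def D(f): return np.array([f["k1"],0,0,0,0.])
def ray(f,uv):
    p=cv2.undistortPoints(np.array(uv,float).reshape(-1,1,2),K(f),D(f)).reshape(-1,2)
    d=np.c_[p,np.ones(len(p))]@f["R"]; return -f["R"].T@f["t"], d/np.linalg.norm(d,axis=1)[:,None]
def plane(f,uv,z,n=(0,0,1)):
    c,d=ray(f,uv); n=np.array(n,float); return c+d*((z-c@n)/(d@n))[:,None]
def proj(f,X):
    p,_=cv2.projectPoints(np.array(X,float).reshape(-1,3),cv2.Rodrigues(f["R"])[0],f["t"],K(f),D(f)); return p.reshape(-1,2)
def tri(obs):
    A=np.zeros((3,3));b=np.zeros(3);L=[]
    for f,uv in obs:
        c,d=ray(f,uv);M=np.eye(3)-np.outer(d[0],d[0]);A+=M;b+=M@c
    X=np.linalg.solve(A,b); return X,[np.round(proj(f,X)[0]-uv,1) for f,uv in obs]
def crop(f,x0,y0,x1,y1,k,name):
    cv2.imwrite(f"pics/{name}.png",cv2.resize(f["color"][y0:y1,x0:x1,::-1],None,fx=k,fy=k,interpolation=cv2.INTER_CUBIC))
E
python3 - <<'E'
from h import *
a=shot("scene");b=shot("side");c=shot("wrist")
crop(a,170,180,320,300,5,"c_scene");crop(b,225,125,350,240,5,"c_side");crop(c,235,5,512,275,2.8,"c_wrist")
E
```

```text
(no output)
```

View pics/c_scene.png

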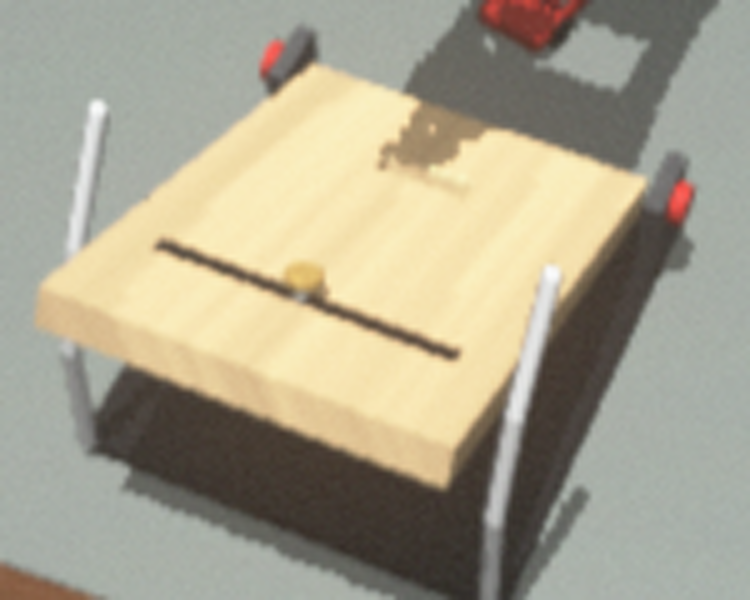

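View pics/c_side.png

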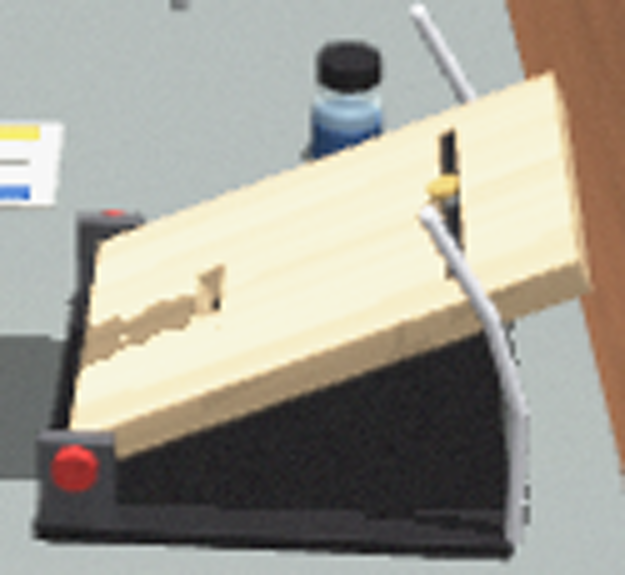

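View pics/c_wrist.png

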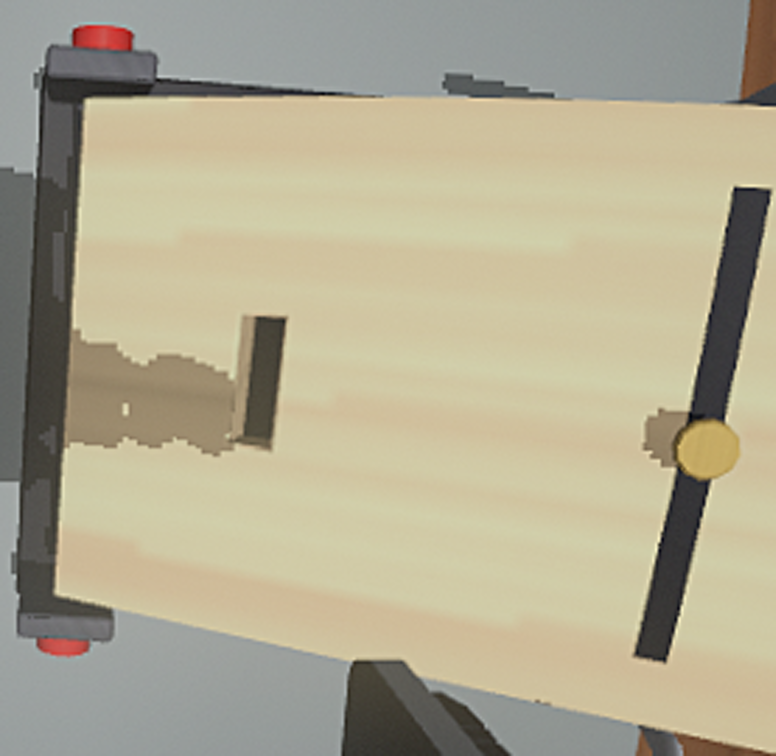

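```bash
cat > easel.py <<'E'
from h import *
a,b,c=load("scene"),load("side"),load("wrist")
P={}
def add(n,obs):
    P[n],r=tri(obs);print(n,np.round(P[n]*1e3,1),[list(x) for x in r])
add("T+",[(c,(503.6,72.1)),(a,(261.6,250.6)),(b,(314.6,151))])
add("T-",[(c,(467.5,240.7)),(a,(202,228.8)),(b,(316.4,180.6))])
add("H+",[(c,(265.4,40)),(a,(299.6,215.6)),(b,(244.6,173.6))])
add("H-",[(c,(255,217.9)),(a,(233,193)),(b,(239.4,211.4))])
add("U+",[(a,(260.6,271)),(b,(335.6,139.6))])
add("U-",[(a,(178,238)),(b,(342,178))])
add("screwtop",[(c,(235+708/2.8,5+449/2.8)),(a,(170+303/5,180+274/5)),(b,(225+443/5,125+184/5))])
print("T len",np.linalg.norm(P["T+"]-P["T-"])*1e3,"W",np.linalg.norm(P["H+"]-P["H-"])*1e3,np.linalg.norm(P["U+"]-P["U-"])*1e3,"L",np.linalg.norm(P["U+"]-P["H+"])*1e3)
tm=(P["T+"]+P["T-"])/2;hm=(P["H+"]+P["H-"])/2;um=(P["U+"]+P["U-"])/2
print("tm-hm",np.linalg.norm(tm-hm)*1e3,"tilt",np.degrees(np.arctan2((tm-hm)[2],np.hypot(*(tm-hm)[:2]))),np.degrees(np.arctan2((um-hm)[2],np.hypot(*(um-hm)[:2]))), "yaw",[np.degrees(np.arctan2(v[1],v[0])) for v in (tm-hm,um-hm)],[np.degrees(np.arctan2(-v[0],v[1])) for v in (P["T+"]-P["T-"],P["H+"]-P["H-"],P["U+"]-P["U-"])])
E
python3 easel.py
python3 - <<'E'
from h import *
a,b,c=load("scene"),load("side"),load("wrist")
crop(a,335,170,410,250,7,"p_scene");crop(b,165,130,250,175,8,"p_side");crop(a,145,115,200,170,8,"b_scene");crop(b,150,250,210,315,8,"b_side")
E
```

```text
T+ [726.7  88.1 130. ] [[np.float64(2.6), np.float64(0.1)], [np.float64(0.3), np.float64(-0.0)], [np.float64(-0.5), np.float64(0.4)]]
T- [719.2 -41.3 128.7] [[np.float64(1.5), np.float64(-1.3)], [np.float64(-0.3), np.float64(-0.5)], [np.float64(-0.3), np.float64(0.4)]]
H+ [556.4 118.9  45.4] [[np.float64(1.3), np.float64(0.2)], [np.float64(0.3), np.float64(-0.4)], [np.float64(-0.1), np.float64(0.3)]]
H- [548.2 -49.6  48.8] [[np.float64(2.7), np.float64(-1.5)], [np.float64(0.1), np.float64(-1.1)], [np.float64(-0.4), np.float64(0.6)]]
U+ [780.1 105.7 153. ] [[np.float64(0.3), np.float64(-0.4)], [np.float64(0.3), np.float64(0.2)]]
U- [770.2 -64.  152.1] [[np.float64(-0.4), np.float64(0.4)], [np.float64(-0.4), np.float64(-0.2)]]
screwtop [718.5  21.7 138.8] [[np.float64(2.1), np.float64(-0.1)], [np.float64(0.4), np.float64(-0.4)], [np.float64(-0.1), np.float64(0.6)]]
T len 129.59512419763425 W 168.66561465279273 169.9704074347734 L 248.54950244598268
tm-hm 189.76656592947342 tilt 25.705507146875785 25.294903332769433 yaw [np.float64(-3.7654844961198113), np.float64(-3.5492494482473433)] [np.float64(-3.3074063244957084), np.float64(-2.7955277470731397), np.float64(-3.33840771261044)]
```

View pics/p_scene.png

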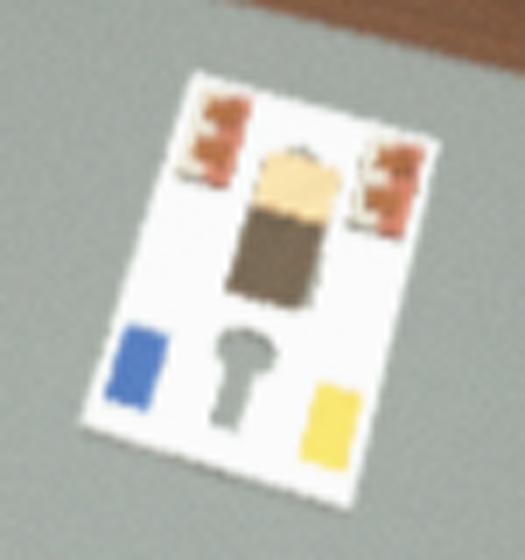

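View pics/p_side.png

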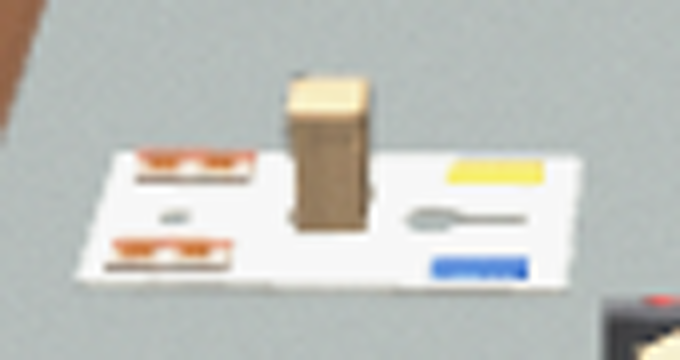

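View pics/b_scene.png

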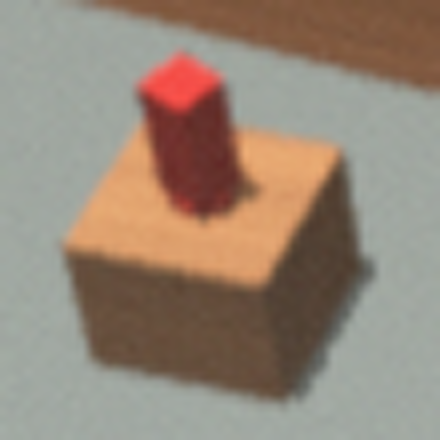

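View pics/b_side.png

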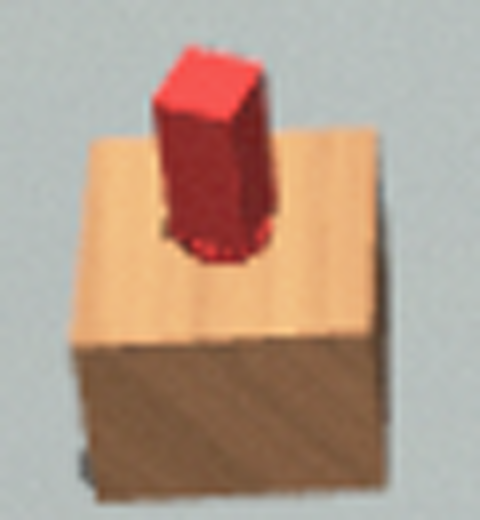

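Run:
```python
from h import *
a,b=load("scene"),load("side")
q=np.array([(195,70),(440,140),(352,510),(82,425)])/7+[335,170]
X=plane(a,q,.005);print("plate",np.round(X*1e3,1),X.mean(0),[np.linalg.norm(X[i]-X[i-1]) for i in range(4)])
v=(X[2]+X[3]-X[0]-X[1]);print("yaw scene",np.degrees(np.arctan2(v[1],v[0])))
q=np.array([(110,150),(583,155),(572,288),(75,280)])/8+[165,130]
X=plane(b,q,.005);print("plate side",np.round(X*1e3,1),X.mean(0),[np.linalg.norm(X[i]-X[i-1]) for i in range(4)])
v=(X[1]+X[2]-X[0]-X[3]);print("yaw side",np.degrees(np.arctan2(v[1],v[0])))
q=np.array([(182,52),(225,85),(181,110),(140,90)])/8+[145,115]
X=plane(a,q,.055+.049);print("pin top",X*1e3,X.mean(0),[np.linalg.norm(X[i]-X[i-1]) for i in range(4)])
d=X-X.mean(0);print(np.degrees(np.arctan2(d[:,1],d[:,0])))
q=np.array([(192,47),(263,66),(236,120),(157,101)])/8+[150,250]
X=plane(b,q,.055+.049);print("pin top",X*1e3,X.mean(0),[np.linalg.norm(X[i]-X[i-1]) for i in range(4)])
d=X-X.mean(0);print(np.degrees(np.arctan2(d[:,1],d[:,0])))
```

```text
plate [[359.1 231.9   5. ]
 [361.8 321.6   5. ]
 [533.2 318.3   5. ]
 [530.9 228.3   5. ]] [0.4462497  0.27502784 0.005     ] [np.float64(0.17187566607854993), np.float64(0.08971427082253405), np.float64(0.17149003329039672), np.float64(0.08997766430141435)]
yaw scene -1.1616021654607314
plate side [[356.2 320.9   5. ]
 [531.6 318.1   5. ]
 [531.2 223.8   5. ]
 [356.6 228.    5. ]] [0.44389043 0.27268992 0.005     ] [np.float64(0.09294110161605648), np.float64(0.17545818969043037), np.float64(0.09426000937358966), np.float64(0.17469571955827648)]
yaw side -1.1409356361793062
pin top [[ 430.57313895 -277.39793692  104.        ]
 [ 440.01792744 -256.94643813  104.        ]
 [ 455.57217032 -264.22973687  104.        ]
 [ 451.67288261 -280.94482458  104.        ]] [ 0.44445903 -0.26987973  0.104     ] [np.float64(0.021395784503787353), np.float64(0.022527046686013786), np.float64(0.01717500836627324), np.float64(0.01716387490799939)]
[-151.56766839  108.95171287   26.94909765  -56.89777957]
pin top [[ 434.47127014 -263.05183479  104.        ]
 [ 451.99157063 -269.34556419  104.        ]
 [ 448.07059536 -287.85835634  104.        ]
 [ 428.94728405 -281.82625007  104.        ]] [ 0.44087018 -0.2755205   0.104     ] [np.float64(0.019570209281351166), np.float64(0.018616443244831384), np.float64(0.018923464802701608), np.float64(0.020052115636003984)]
[ 117.1668591    29.04037785  -59.73201492 -152.12665416]
```

>>> play_rows(travel=[[0.0275,-0.0104,0.005],[0.0275,-0.0104,0.005],[0.0275,-0.0104,0.005],[0.0275,-0.0104,0.005],[0.0275,-0.0104,0.005],[0.0275,-0.0104,0.005],[0.0275,-0.0104,0.005],[0.0275,-0.0104,0.005],[0.0275,-0.0104,0.005],[0.0275,-0.0104,0.005]], delta_rot=[[0,0,0],[0,0,0],[0,0,0],[0,0,0],[0,0,0],[0,0,0],[0,0,0],[0,0,0],[0,0,0],[0,0,0]])

```text
clock: 1.13
eef_pos: [0.4453, 0.2763, 0.2061]
tool_rot: [0.707, 0.707, 0.0, 0.0]
contact_force: [0.4, 0.4, -0.1]
opening: 0.0853
```

>>> play_rows(travel=[[0,0,0],[0,0,0]], delta_rot=[[0,0,0],[0,0,0]], fingers=0.06)

```text
clock: 1.3
eef_pos: [0.4454, 0.2759, 0.206]
tool_rot: [0.706, 0.708, -0.0, -0.0]
contact_force: [-0.4, 0.1, 0.6]
opening: 0.0638
```

Run:
```python
from h import *
f=shot("wrist","1");print(pose()[:3])
```

```text
[[-1.06348194e-03  9.99999429e-01 -1.06384817e-04  4.45900553e-01]
 [ 9.99999411e-01  1.06345894e-03 -2.16069160e-04  2.75089512e-01]
 [-2.15955901e-04 -1.06614540e-04 -9.99999971e-01  2.06228036e-01]]
```

View pics/wrist1.png

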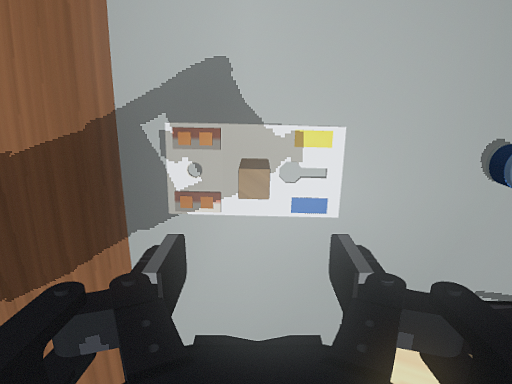

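Run:
```python
from h import *
f=load("wrist");crop(f,155,110,360,230,3.9,"w1c")
g=f["color"].astype(int)
print("corners R",plane(f,[(346,126),(338,217)],.005)*1e3)
print("block",plane(f,[(238,168),(270,168),(269,199),(238,198)],.055)*1e3, plane(f,[(238,168),(270,168),(269,199),(238,198)],.055).mean(0))
X=plane(f,[(195,170),(290,172),(325,173)],.005);print(X*1e3,np.degrees(np.arctan2(*(X[1]-X[0])[1::-1])))
```

```text
corners R [[526.24907865 318.15605025   5.        ]
 [524.40292176 227.96641278   5.        ]]
block [[427.72181193 287.93288106  55.        ]
 [453.63093879 287.99106971  55.        ]
 [453.11175502 261.78812391  55.        ]
 [427.39759461 262.58975653  55.        ]] [0.44046553 0.27507546 0.055     ]
[[383.21467855 275.712196     5.        ]
 [474.83859086 273.92376915   5.        ]
 [508.77304612 273.05583678   5.        ]] -1.1182266432781698
```

View pics/w1c.png

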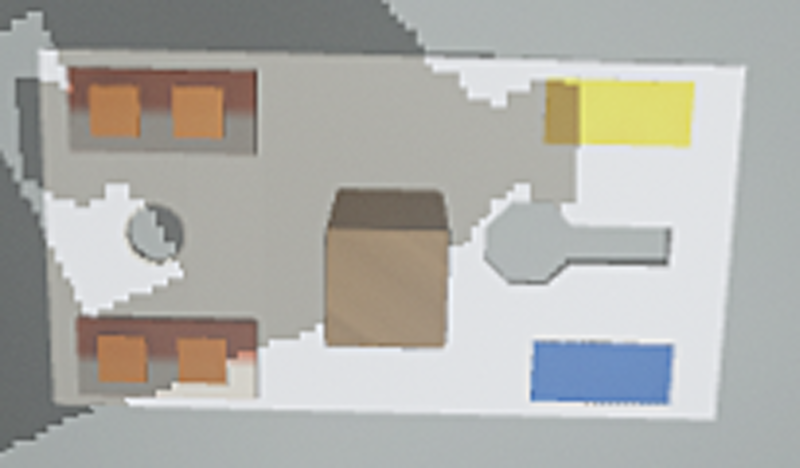

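>>> play_rows(travel=[[0,-0.003,0.025],[0,0,0.025],[0,0,0.025],[0,0,0.025],[0,0,0.02],[0,0,0.02],[0,0,0.012],[0,0,0.008],[0,0,0]], delta_rot=[[0,0,0.021],[0,0,0],[0,0,0],[0,0,0],[0,0,0],[0,0,0],[0,0,0],[0,0,0],[0,0,0]])

```text
clock: 2.1
eef_pos: [0.4429, 0.2743, 0.0453]
tool_rot: [0.715, 0.699, -0.001, -0.0]
contact_force: [-0.3, -0.6, 0.7]
opening: 0.0599
```

>>> play_rows(travel=[[0,0,0],[0,0,0],[0,0,0],[0,0,0],[0,0,0],[0,0,0],[0,0,0]], delta_rot=[[0,0,0],[0,0,0],[0,0,0],[0,0,0],[0,0,0],[0,0,0],[0,0,0]], fingers=0.01, grip_force=50)

```text
clock: 2.68
eef_pos: [0.4436, 0.2753, 0.0475]
tool_rot: [0.714, 0.7, 0.001, 0.0]
contact_force: [-0.3, -1.1, 8.1]
opening: 0.0256
```

>>> play_rows(travel=[[0,0,-0.005],[0,0,-0.015],[0,0,-0.03],[0,0,-0.04],[0,0,-0.04],[0,0,-0.04],[0,0,-0.02],[0,0,0]], delta_rot=[[0,0,0],[0,0,0],[0,0,0],[0,0,0],[0,0,0],[0,0,0],[0,0,0],[0,0,0]])

```text
clock: 3.35
eef_pos: [0.444, 0.2756, 0.2418]
tool_rot: [0.714, 0.7, 0.004, 0.001]
contact_force: [-0.4, 1.1, -2.1]
opening: 0.0254
```

Run:
```python
from h import *
f=shot("wrist","2");print(pose()[:3])
a=shot("scene","2");b=shot("side","2")
```

```text
[[ 0.02090417  0.99977421  0.00381331  0.44333489]
 [ 0.99977925 -0.02091202  0.00203235  0.27524257]
 [ 0.00211163  0.00376999 -0.99999066  0.23861689]]
```

View pics/wrist2.png

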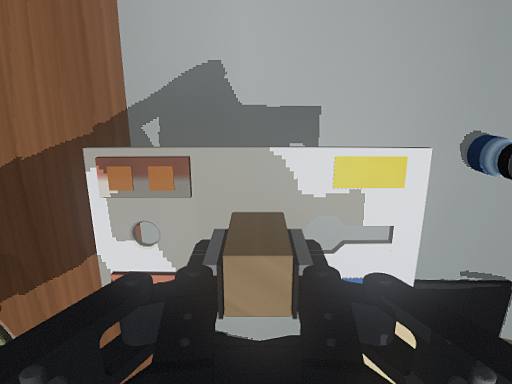

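View pics/side2.png

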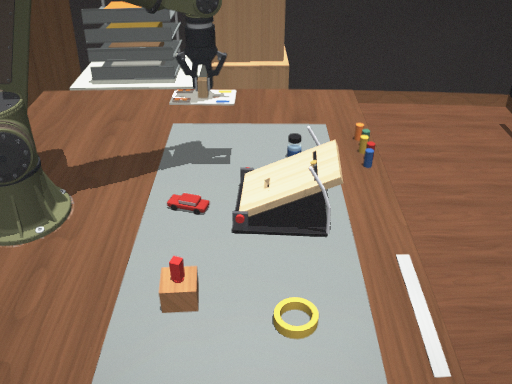

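Run:
```python
from h import *
f=load("wrist");M=f["tool_from_camera"]
crop(f,75,140,445,290,2.1,"w2c")
g=dict(f);W=np.linalg.inv(M);g["R"],g["t"]=W[:3,:3],W[:3,3]
pts=[(84,148),(431.5,149),(147,233),(325,233),(393,233)]
for n,p in zip(["TL","TR","hole","entry","slotend"],plane(g,pts,.0415)):print(n,np.round(p*1e3,1))
print(plane(g,[(232,212),(285,212),(222,316),(295,316)],.0465-.055)*1e3)
```

```text
TL [ 44.4 -85.3  41.5]
TR [43.9 82.1 41.5]
hole [  0.7 -58.1  41.5]
entry [ 0.9 32.5 41.5]
slotend [ 0.6 67.6 41.5]
[[ 29.33873455 -10.40991257  -8.5       ]
 [ 29.33717251   7.60340847  -8.5       ]
 [-12.02753312 -15.09899406  -8.5       ]
 [-12.02949479  12.35541711  -8.5       ]]
```

View pics/w2c.png

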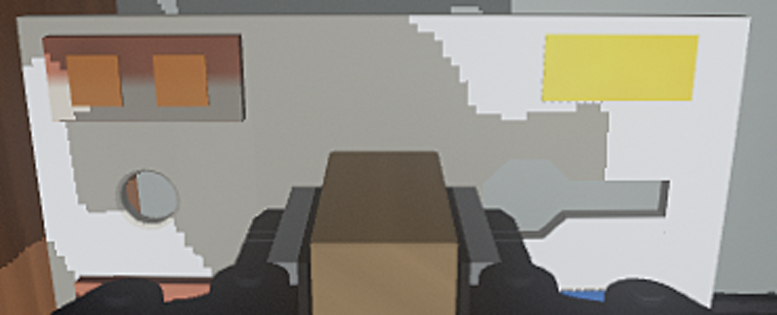

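```bash
python3 - <<'E'
import re
s=open('h.py').read()
s=s.replace('    if tag: cv2','    if n=="wrist": f["cx"]-=3.0\n    if tag: cv2')
open('h.py','w').write(s)
e=open('easel.py').read()
e=e.replace('a,b,c=load("scene"),load("side"),load("wrist")','a,b,c=load("scene"),load("side"),load("wrist")\nT=np.eye(4);T[:3,:3]=Rn.from_quat([7.07114772e-01,7.07098515e-01,-3.96848647e-04,-4.81095186e-04]).as_matrix();T[:3,3]=[.549791,.0000247,.255674]\nW=np.linalg.inv(T@c["tool_from_camera"]);c["R"]=W[:3,:3];c["t"]=W[:3,3];c["cx"]=257.3545-3')
open('easel.py','w').write(e)
E
python3 easel.py
```

```text
T+ [727.1  88.1 130.6] [[np.float64(1.5), np.float64(0.1)], [np.float64(0.2), np.float64(-0.0)], [np.float64(-0.3), np.float64(0.2)]]
T- [719.8 -41.  129.3] [[np.float64(0.2), np.float64(-1.2)], [np.float64(-0.3), np.float64(-0.3)], [np.float64(0.0), np.float64(0.1)]]
H+ [557.4 118.7  45.9] [[np.float64(-0.3), np.float64(0.1)], [np.float64(0.2), np.float64(-0.2)], [np.float64(0.3), np.float64(0.1)]]
H- [549.3 -49.4  49.1] [[np.float64(1.0), np.float64(-1.3)], [np.float64(-0.1), np.float64(-0.8)], [np.float64(0.1), np.float64(0.4)]]
U+ [780.1 105.7 153. ] [[np.float64(0.3), np.float64(-0.4)], [np.float64(0.3), np.float64(0.2)]]
U- [770.2 -64.  152.1] [[np.float64(-0.4), np.float64(0.4)], [np.float64(-0.4), np.float64(-0.2)]]
screwtop [719.   21.8 139.3] [[np.float64(0.9), np.float64(0.0)], [np.float64(0.3), np.float64(-0.4)], [np.float64(0.1), np.float64(0.4)]]
T len 129.25327155263653 W 168.40819912620228 169.9704074347734 L 247.4147696824649
tm-hm 189.32170934052408 tilt 25.802634407541976 25.304315316713783 yaw [np.float64(-3.7388302047940614), np.float64(-3.5673701274422847)] [np.float64(-3.2585464429242825), np.float64(-2.7635132161143585), np.float64(-3.33840771261044)]
```

```bash
cat > tgt.py <<'E'
from h import *
yaw,t=np.radians(-3.4),np.radians(25.5)
u=np.array([np.cos(t)*np.cos(yaw),np.cos(t)*np.sin(yaw),np.sin(t)])
v=np.array([-np.sin(yaw),np.cos(yaw),0]);n=np.cross(u,v)
Rb=np.c_[v,u,-n]  # tool x,y,z
S0=np.array([.7235,.0236,.1297]); ys=-.0021
PIN=np.array([.0003,0,.0465]) # plate origin in tool
def tcp(xs,y,z): # plate origin wanted in board_screw frame
    return S0+u*xs+v*y+n*z-Rb@PIN
def delta(p,R=Rb):
    T=pose();print("now",np.round(T[:3,3],4));print("travel tool",np.round(T[:3,:3].T@(p-T[:3,3])*1e3,1),"rotvec tool",np.round(Rn.from_matrix(T[:3,:3].T@R).as_rotvec(),4),"after-rot travel",np.round(R.T@(p-T[:3,3])*1e3,1))
def inboard(p): d=p-S0;return np.round(np.array([d@u,d@v,d@n])*1e3,2)
E
python3 - <<'E'
from tgt import *
p=tcp(-.0345,ys,.030);print(p);delta(p)
E
```

```text
[0.65939715 0.02500418 0.18389514]
now [0.4425 0.2748 0.2353]
travel tool [-245.1  222.1   51.3] rotvec tool [-0.4463 -0.0078  0.0379] after-rot travel [-236.5  186.7  146. ]
```

>>> play_rows(travel=[[0,0,-0.03],[-0.01,0.01,-0.03],[-0.03,0.025,0],[-0.03,0.028,0],[-0.03,0.028,0],[-0.03,0.028,0],[-0.03,0.028,0],[-0.03,0.025,0],[-0.03,0.025,0],[-0.025,0.02,0]], delta_rot=[[0,0,0],[0,0,0],[0,0,0],[0,0,0.01],[0,0,0.01],[0,0,0.01],[0,0,0.008],[0,0,0],[0,0,0],[0,0,0]])

```text
clock: 4.33
eef_pos: [0.6505, 0.0189, 0.2935]
tool_rot: [0.728, 0.686, -0.001, -0.001]
contact_force: [1.0, 0.2, -2.0]
opening: 0.0254
```

>>> play_rows(travel=[[0,0,0],[0,0,0],[0,0,0],[0,0,0],[0,0,0],[0,0,0],[0,0,0],[0,0,0]], delta_rot=[[-0.074,0,0],[-0.075,0,0],[-0.075,0,0],[-0.075,0,0],[-0.075,0,0],[-0.072,0,0],[0,0,0],[0,0,0]])

```text
clock: 5.0
eef_pos: [0.6489, 0.0214, 0.2947]
tool_rot: [0.71, 0.669, 0.15, 0.159]
contact_force: [0.0, 0.4, -2.1]
opening: 0.0252
```

Run:
```python
from tgt import *
p=tcp(-.0345,ys,.030);delta(p)
shot("scene","3")
```

```text
now [0.6489 0.0214 0.2947]
travel tool [  4.2 -38.1 104.5] rotvec tool [-0.0039 -0.0001  0.0005] after-rot travel [  4.2 -38.5 104.4]
```

View pics/scene3.png

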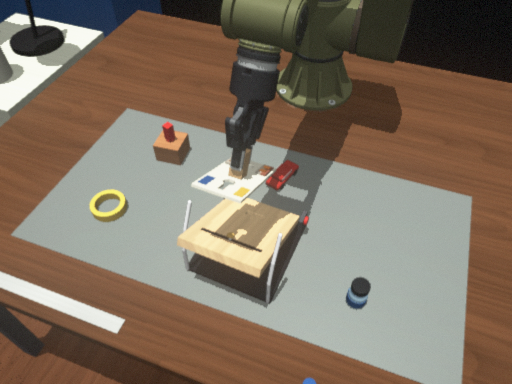

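>>> play_rows(travel=[[0.004,-0.01,0.02],[0,-0.01,0.02],[0,-0.01,0.02],[0,-0.008,0.02],[0,0,0.01],[0,0,0],[0,0,0]], delta_rot=[[0,0,0],[0,0,0],[0,0,0],[0,0,0],[0,0,0],[0,0,0],[0,0,0]])

```text
clock: 5.63
eef_pos: [0.655, 0.025, 0.1989]
tool_rot: [0.71, 0.669, 0.151, 0.161]
contact_force: [0.3, 1.0, -1.9]
opening: 0.0252
```

Run:
```python
from tgt import *
p=tcp(-.0345,ys,.030);delta(p)
f=shot("wrist","4");crop(f,60,130,460,330,2,"w4c");b=shot("side","4");crop(b,215,95,350,240,4,"s4c");a=shot("scene");crop(a,170,150,330,300,4,"sc4")
```

```text
now [0.655  0.025  0.1989]
travel tool [ 0.3 -2.5 15.5] rotvec tool [ 0.     -0.0001  0.0002] after-rot travel [ 0.3 -2.5 15.5]
```

View pics/w4c.png

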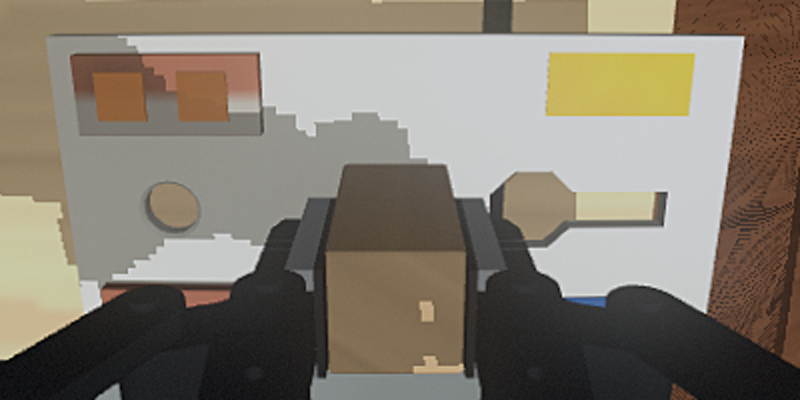

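View pics/s4c.png

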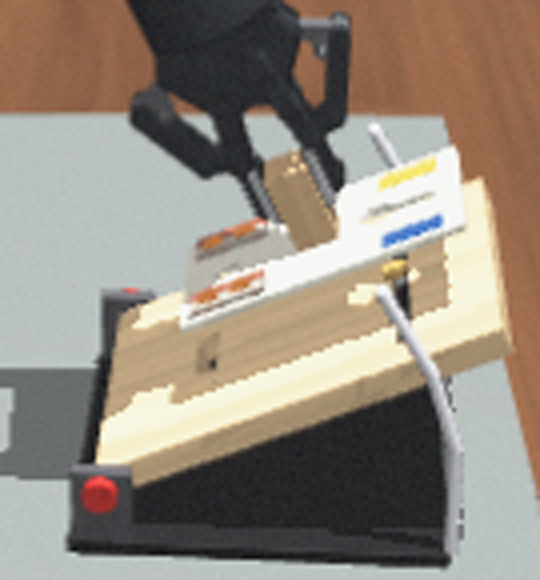

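View pics/sc4.png

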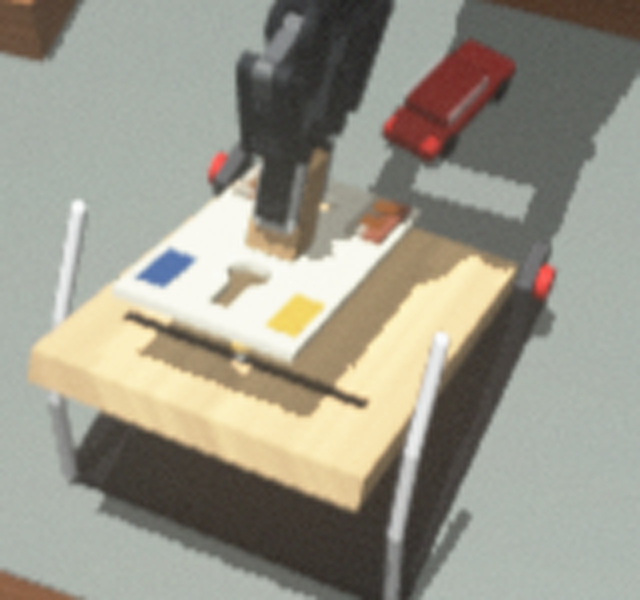

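>>> play_rows(travel=[[0,-0.0025,0.01],[0,0,0.01],[0,0,0.007],[0,0,0.002],[0,0,0],[0,0,0]], delta_rot=[[0,0,0],[0,0,0],[0,0,0],[0,0,0],[0,0,0],[0,0,0]])

```text
clock: 6.28
eef_pos: [0.6647, 0.0245, 0.1713]
tool_rot: [0.71, 0.669, 0.152, 0.161]
contact_force: [-0.1, -0.2, -2.1]
opening: 0.0251
```

Run:
```python
from tgt import *
p=tcp(-.0345,ys,.0);delta(p)
f=shot("wrist","5");crop(f,280,190,420,270,5.5,"w5c");b=shot("side","5");crop(b,260,115,350,200,6,"s5c");a=shot("scene");crop(a,190,190,290,270,7,"sc5")
```

```text
now [0.6647 0.0245 0.1713]
travel tool [ 0.2  0.6 16.3] rotvec tool [ 0.0007 -0.0001  0.0003] after-rot travel [ 0.2  0.6 16.3]
```

View pics/w5c.png

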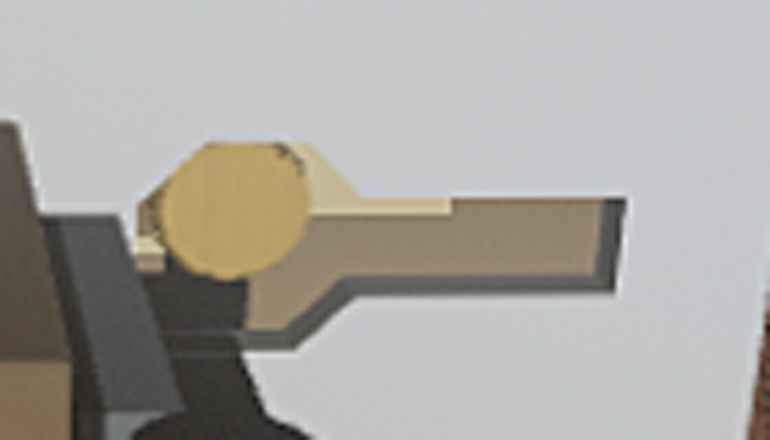

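View pics/s5c.png

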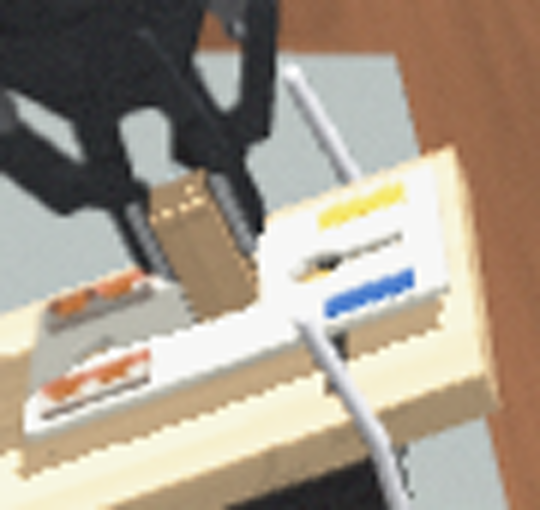

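View pics/sc5.png

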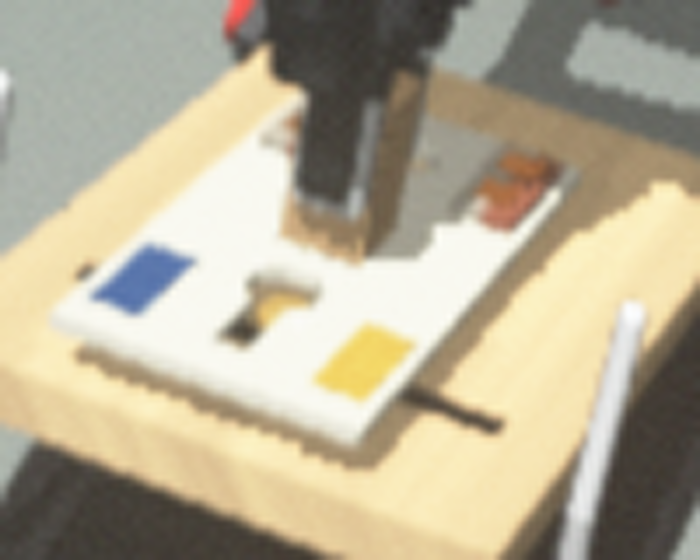

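Run:
```python
from tgt import *
f=load("wrist");W=np.linalg.inv(f["tool_from_camera"]);f["R"],f["t"]=W[:3,:3],W[:3,3]
c=lambda u,v:((u+.5)/5.5-.5+280,(v+.5)/5.5-.5+190)
for z in(.0415,.043):
  print(z,plane(f,[c(627,198),c(615,292),c(360,198),c(243,245),c(138,203)],z)*1e3)
for z in(.0495,.051,.0525): print(z,plane(f,[c(236,210),c(163,210),c(309,210),c(233,279)],z)*1e3)
```

```text
0.0415 [[ 4.29203912 69.28444211 41.5       ]
 [-5.19218666 69.23726287 41.5       ]
 [ 4.44112678 44.10379538 41.5       ]
 [-0.17523365 33.49796303 41.5       ]
 [ 4.02306274 23.54856327 41.5       ]]
0.043 [[ 3.70542375 69.95365027 43.        ]
 [-5.86808291 69.90602691 43.        ]
 [ 3.85591486 44.53596257 43.        ]
 [-0.80390222 33.83029097 43.        ]
 [ 3.43391532 23.78723137 43.        ]]
0.0495 [[ 0.12651862 34.37815353 49.5       ]
 [ 0.14993747 27.27791511 49.5       ]
 [ 0.09784496 41.50465861 49.5       ]
 [-7.11270648 34.49323557 49.5       ]]
0.051 [[-0.46939115 34.70248393 51.        ]
 [-0.44576239 27.53860187 51.        ]
 [-0.49832183 41.89286809 51.        ]
 [-7.77350571 34.81859752 51.        ]]
0.0525 [[-1.06530092 35.02681432 52.5       ]
 [-1.04146224 27.79928863 52.5       ]
 [-1.09448862 42.28107757 52.5       ]
 [-8.43430494 35.14395946 52.5       ]]
```

>>> play_rows(travel=[[0,0.0006,0.003],[0,0,0.003],[0,0,0.003],[0,0,0.002],[0,0,0.001],[0,0,0],[0,0,0]], delta_rot=[[0,0,0],[0,0,0],[0,0,0],[0,0,0],[0,0,0],[0,0,0],[0,0,0]])

```text
clock: 7.02
eef_pos: [0.6703, 0.0242, 0.1608]
tool_rot: [0.71, 0.669, 0.152, 0.161]
contact_force: [-0.5, 0.1, -2.5]
opening: 0.0252
```

Run:
```python
from tgt import *
p=tcp(-.0345,ys,.0);delta(p);print(state()["contact_force"],state()["torque"])
```

```text
now [0.6703 0.0242 0.1608]
travel tool [0.2 0.  4.5] rotvec tool [ 0.0009 -0.0002  0.0003] after-rot travel [0.2 0.  4.5]
[-0.48426346  0.05618612 -2.52699533] [0.05600393 0.36950607 0.00812987]
```

Already below the head height (4.5 mm above the face) with no contact: the head is through. Continue gently.

>>> play_rows(travel=[[0,0,0.001],[0,0,0.001],[0,0,0.001],[0,0,0.001],[0,0,0]], delta_rot=[[0,0,0],[0,0,0],[0,0,0],[0,0,0],[0,0,0]])

```text
clock: 7.43
eef_pos: [0.6713, 0.0241, 0.159]
tool_rot: [0.71, 0.669, 0.151, 0.161]
contact_force: [-31.8, -0.1, 21.0]
opening: 0.0251
```

Run:
```python
from tgt import *
p=tcp(-.0345,ys,.0);delta(p);print(state()["contact_force"],state()["torque"])
f=shot("wrist","6");crop(f,60,130,460,330,2,"w6c");b=shot("side");crop(b,215,95,350,240,4,"s6c")
```

```text
now [0.6713 0.0241 0.159 ]
travel tool [ 0.1 -0.   2.4] rotvec tool [ 0.0004 -0.      0.0005] after-rot travel [ 0.1 -0.   2.4]
[-31.81026664  -0.11272174  20.99269159] [-0.11002739  2.25499967 -0.09765875]
```

View pics/w6c.png

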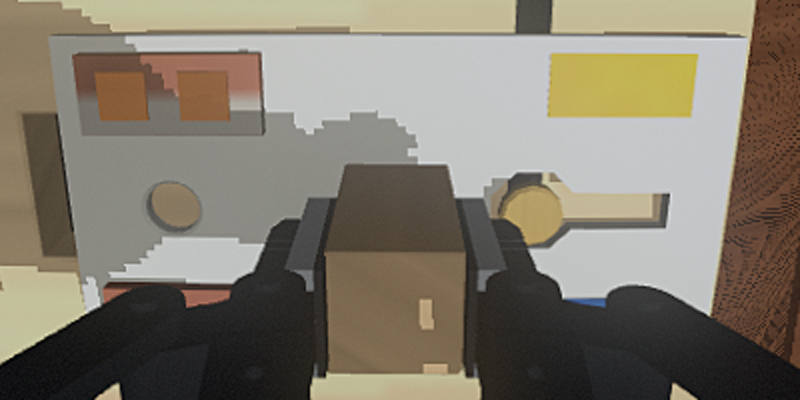

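View pics/s6c.png

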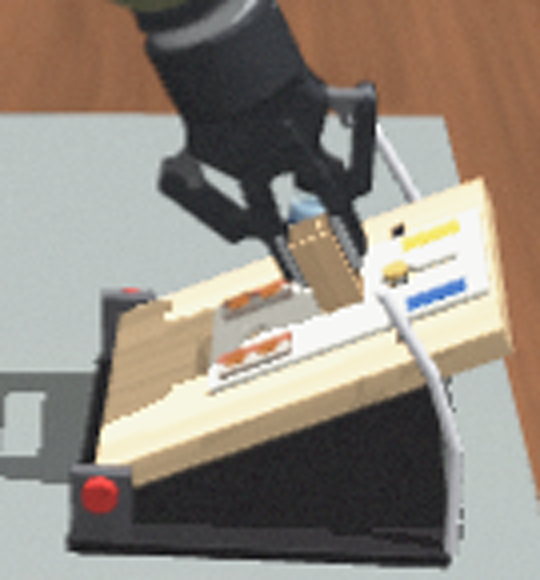

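>>> play_rows(travel=[[0,0,-0.0016],[0,0,0],[0,0,0]], delta_rot=[[0,0,0],[0,0,0],[0,0,0]])

```text
clock: 7.78
eef_pos: [0.6714, 0.0241, 0.1592]
tool_rot: [0.71, 0.669, 0.152, 0.161]
contact_force: [-7.6, 0.1, 4.3]
opening: 0.0255
```

Run:
```python
from tgt import *
p=tcp(-.0345,ys,.0);delta(p);F=state()["contact_force"];print(F,F@u,F@v,F@n,state()["torque"])
```

```text
now [0.6714 0.0241 0.1592]
travel tool [ 0.2 -0.3  2.5] rotvec tool [ 0.0017 -0.0002  0.0003] after-rot travel [ 0.2 -0.3  2.5]
[-7.63402527  0.0832643   4.32879264] -5.019094448563846 -0.36962861796440827 7.18997817354638 [-0.00421228  0.52840926  0.00385366]
```

>>> play_rows(travel=[[0,-0.003,0],[0,-0.003,0],[0,-0.003,0],[0,-0.003,0],[0,-0.003,0]], delta_rot=[[0,0,0],[0,0,0],[0,0,0],[0,0,0],[0,0,0]])

```text
clock: 8.2
eef_pos: [0.6579, 0.0249, 0.1526]
tool_rot: [0.71, 0.669, 0.152, 0.161]
contact_force: [1.5, -0.1, 6.1]
opening: 0.0254
```

Run:
```python
from tgt import *
p=tcp(-.0665,ys,.0);delta(p);F=state()["contact_force"];print(F,F@u,F@v,F@n,state()["torque"])
f=shot("wrist","7");crop(f,60,130,460,330,2,"w7c")
```

```text
now [0.6579 0.0249 0.1526]
travel tool [  0.2 -17.2   2.3] rotvec tool [ 0.0023 -0.0002  0.0003] after-rot travel [  0.2 -17.2   2.4]
[ 1.47897116 -0.06034294  6.07859052] 3.952678729962126 0.027475687152362854 4.849312897212587 [-0.01129624 -0.68296697  0.02258374]
```

View pics/w7c.png

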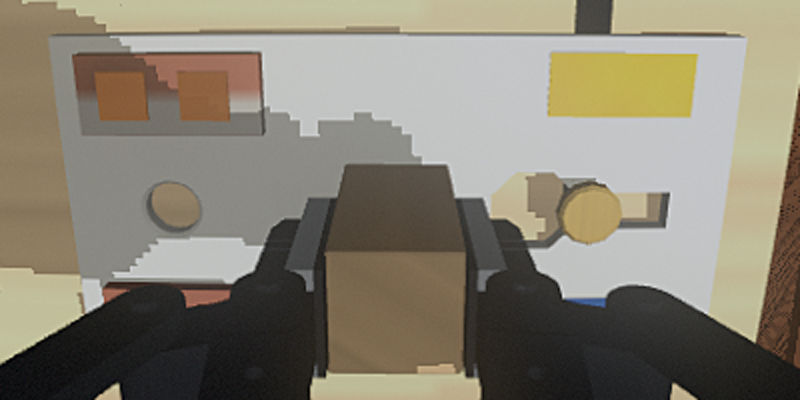

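Shank is entering the narrow slot with no lateral force. Continue.

>>> play_rows(travel=[[0,-0.003,0],[0,-0.003,0],[0,-0.003,0],[0,-0.003,0],[0,-0.0015,0],[0,-0.001,0],[0,0,0]], delta_rot=[[0,0,0],[0,0,0],[0,0,0],[0,0,0],[0,0,0],[0,0,0],[0,0,0]])

```text
clock: 8.83
eef_pos: [0.6446, 0.0257, 0.1461]
tool_rot: [0.71, 0.669, 0.152, 0.161]
contact_force: [-2.2, 0.2, 5.9]
opening: 0.0253
```

Run:
```python
from tgt import *
p=tcp(-.0665,ys,.0);delta(p);F=state()["contact_force"];print(F,F@u,F@v,F@n,state()["torque"])
```

```text
now [0.6446 0.0257 0.1461]
travel tool [ 0.2 -2.4  2.3] rotvec tool [ 0.0014 -0.0002  0.0004] after-rot travel [ 0.2 -2.4  2.3]
[-2.16940682  0.17926065  5.92353223] 0.5859225779625522 0.05028546902096646 6.2833797089087895 [ 0.03037334 -0.47962525  0.00757444]
```

>>> play_rows(travel=[[0,-0.001,0],[0,-0.001,0],[0,-0.0007,0],[0,0,0],[0,0,0]], delta_rot=[[0,0,0],[0,0,0],[0,0,0],[0,0,0],[0,0,0]])

```text
clock: 9.25
eef_pos: [0.6423, 0.0258, 0.1449]
tool_rot: [0.71, 0.669, 0.152, 0.161]
contact_force: [-1.0, 0.3, 5.4]
opening: 0.025
```

Run:
```python
from tgt import *
p=tcp(-.0665,ys,.0);delta(p);F=state()["contact_force"];print(F,F@u,F@v,F@n,state()["torque"])
f=shot("wrist","8");crop(f,60,130,460,330,2,"w8c")
```

```text
now [0.6423 0.0258 0.1449]
travel tool [0.2 0.2 2.2] rotvec tool [ 0.0014 -0.0002  0.0003] after-rot travel [0.2 0.2 2.2]
[-1.00362709  0.31707444  5.35292091] 1.3832545763484911 0.25699485068352207 5.270875280065857 [ 0.03762059 -0.55558378  0.03161629]
```

View pics/w8c.png

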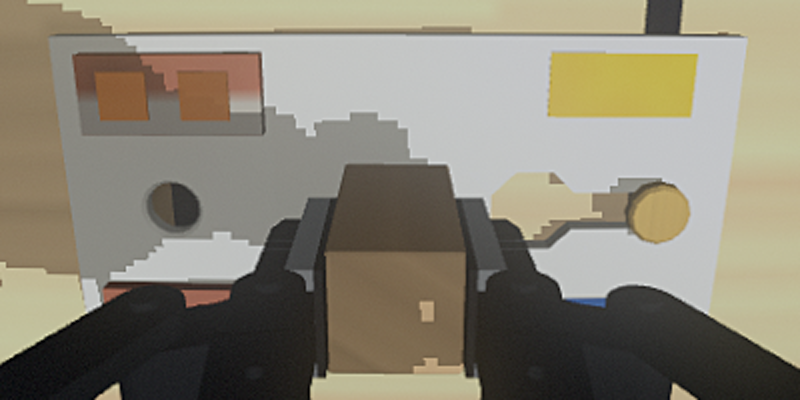

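>>> play_rows(travel=[[0,-0.0008,0],[0,-0.0007,0],[0,-0.0005,0],[0,0,0],[0,0,0]], delta_rot=[[0,0,0],[0,0,0],[0,0,0],[0,0,0],[0,0,0]])

```text
clock: 9.72
eef_pos: [0.6409, 0.0259, 0.1443]
tool_rot: [0.71, 0.669, 0.152, 0.161]
contact_force: [4.7, 0.6, 4.6]
opening: 0.0253
```

Run:
```python
from tgt import *
p=tcp(-.0665,ys,.0);delta(p);F=state()["contact_force"];print(F,F@u,F@v,F@n,state()["torque"])
```

```text
now [0.6409 0.0259 0.1443]
travel tool [0.2 1.7 2.3] rotvec tool [ 0.0024 -0.0002  0.0003] after-rot travel [0.2 1.7 2.3]
[4.72585571 0.56007513 4.64183609] 6.226361476769172 0.8393626661044189 2.1730006186200006 [-0.06873969 -1.21212619 -0.07271413]
```

>>> play_rows(travel=[[0,-0.0008,0],[0,-0.0007,0],[0,0,0],[0,0,0]], delta_rot=[[0,0,0],[0,0,0],[0,0,0],[0,0,0]])

```text
clock: 10.05
eef_pos: [0.6405, 0.0259, 0.1443]
tool_rot: [0.709, 0.669, 0.153, 0.162]
contact_force: [16.1, -1.3, 2.2]
opening: 0.0254
```

Run:
```python
from tgt import *
p=tcp(-.0665,ys,.0);delta(p);F=state()["contact_force"];print(F,F@u,F@v,F@n,state()["torque"])
```

```text
now [0.6405 0.0259 0.1443]
travel tool [0.3 2.1 2.4] rotvec tool [ 0.0051 -0.0003  0.0001] after-rot travel [0.3 2.1 2.4]
[16.08038887 -1.28125021  2.22416668] 15.51448791931788 -0.32532543827147814 -4.93581339105293 [-0.0700603  -2.22884147  0.0080507 ]
```

>>> play_rows(travel=[[0,0.0009,0],[0,0,0],[0,0,0]], delta_rot=[[0,0,0],[0,0,0],[0,0,0]])

```text
clock: 10.3
eef_pos: [0.6408, 0.0259, 0.1443]
tool_rot: [0.709, 0.669, 0.153, 0.162]
contact_force: [10.4, 0.2, 2.9]
opening: 0.0254
```

>>> play_rows(travel=[[0,0,0],[0,0,0],[0,0,0],[0,0,0],[0,0,0]], delta_rot=[[0,0,0],[0,0,0],[0,0,0],[0,0,0],[0,0,0]], fingers=0.05)

```text
clock: 10.72
eef_pos: [0.6397, 0.0259, 0.1432]
tool_rot: [0.71, 0.669, 0.151, 0.161]
contact_force: [0.6, 0.4, 0.7]
opening: 0.05
```

Run:
```python
from tgt import *
p=tcp(-.0665,ys,.0);delta(p);F=state()["contact_force"];print(F,F@u,F@v,F@n,state()["torque"])
f=shot("wrist","9");crop(f,60,130,460,330,2,"w9c");b=shot("side");crop(b,215,95,350,240,4,"s9c")
```

```text
now [0.6397 0.0259 0.1432]
travel tool [0.2 3.3 1.8] rotvec tool [-0.0002 -0.0001  0.0003] after-rot travel [0.2 3.3 1.8]
[0.57548666 0.43568301 0.68452788] 0.7898866562357942 0.46904616292480644 0.3816513678351054 [-0.02329919  0.17040989  0.00247812]
```

View pics/w9c.png

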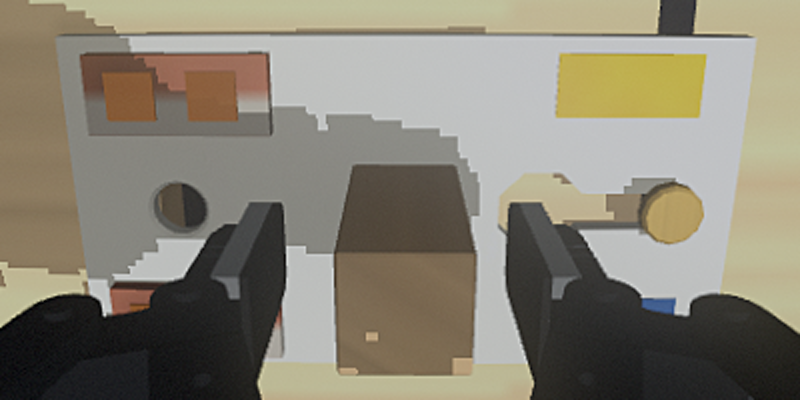

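View pics/s9c.png

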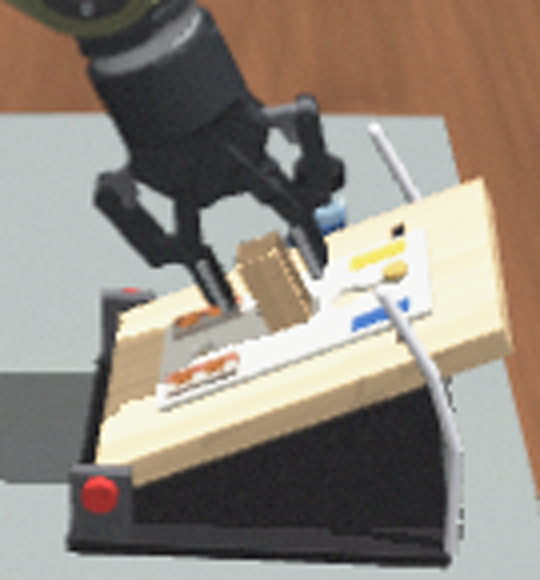

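>>> play_rows(travel=[[0,0,-0.01],[0,0,-0.02],[0,0,-0.03],[0,0,-0.03],[0,0,-0.02],[0,0,-0.01],[0,0,0],[0,0,0],[0,0,0],[0,0,0]], delta_rot=[[0,0,0],[0,0,0],[0,0,0],[0,0,0],[0.074,0,0],[0.074,0,0],[0.074,0,0],[0.074,0,0],[0.075,0,0],[0.075,0,0]])

```text
clock: 11.65
eef_pos: [0.5887, 0.029, 0.2535]
tool_rot: [0.728, 0.686, -0.001, -0.001]
contact_force: [-0.8, 0.0, 0.4]
opening: 0.0499
```

>>> play_rows(travel=[[-0.031,-0.014,0],[-0.031,-0.014,0],[-0.031,-0.014,0],[-0.031,-0.014,0],[-0.031,-0.014,0],[-0.031,-0.014,0],[-0.031,-0.014,0],[-0.031,-0.014,0],[-0.031,-0.014,0],[-0.03,-0.014,0]], delta_rot=[[0,0,0],[0,0,0],[0,0,0],[0,0,0],[0,0,0],[0,0,0],[0,0,0],[0,0,0],[0,0,0],[0,0,0]])

```text
clock: 12.48
eef_pos: [0.4298, -0.2724, 0.2531]
tool_rot: [0.728, 0.686, 0.0, 0.0]
contact_force: [1.6, -0.7, -0.0]
opening: 0.0499
```

>>> play_rows(travel=[[0,0,0],[0,0,0],[0,0,0],[0,0,0],[0,0,0],[0,0,0],[0,0,0],[0,0,0],[0,0,0],[0,0,0]], delta_rot=[[0,0,-0.12],[0,0,-0.12],[0,0,-0.12],[0,0,-0.12],[0,0,-0.12],[0,0,-0.12],[0,0,-0.12],[0,0,-0.12],[0,0,-0.12],[0,0,-0.12]], fingers=0.06)

```text
clock: 13.32
eef_pos: [0.4308, -0.271, 0.253]
tool_rot: [0.21, 0.978, -0.0, 0.0]
contact_force: [0.8, 0.8, -0.2]
opening: 0.0604
```

>>> play_rows(travel=[[0,0,0],[0,0,0],[0,0,0]], delta_rot=[[0,0,-0.12],[0,0,0],[0,0,0]])

```text
clock: 13.57
eef_pos: [0.4309, -0.2711, 0.2527]
tool_rot: [0.156, 0.988, -0.0, 0.0]
contact_force: [-0.7, -0.1, -0.2]
opening: 0.0601
```

Run:
```python
from tgt import *
f=shot("wrist","10");print(pose()[:3],state()["joint_positions"])
a=shot("scene","10");b=shot("side","10")
```

```text
[[-9.51068459e-01  3.08980085e-01  3.05326506e-04  4.30919213e-01]
 [ 3.08980029e-01  9.51068501e-01 -2.17648447e-04 -2.71153181e-01]
 [-3.57635459e-04 -1.12658780e-04 -9.99999930e-01  2.52639618e-01]] [-6.33596548e-01  2.11765442e-01  1.64024432e+00  5.58395693e-06
  1.28920797e+00 -1.89027399e+00]
```

View pics/wrist10.png

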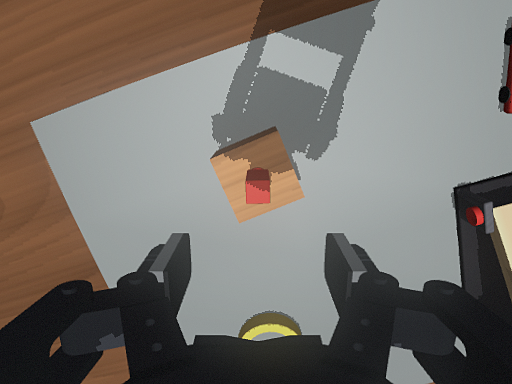

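View pics/scene10.png

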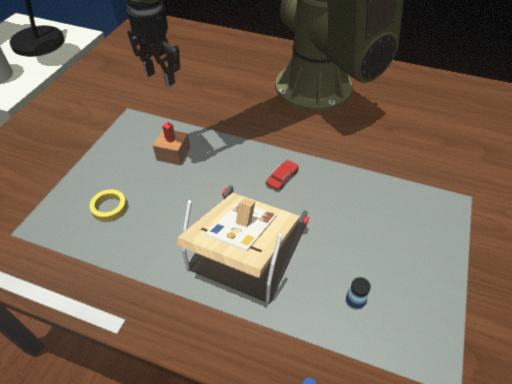

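Run:
```python
from tgt import *
f=load("wrist");crop(f,200,120,310,230,5,"w10c")
g=f["color"].astype(int);m=((g[...,0]>170)&(g[...,1]<110)&(g[...,2]<110)).astype(np.uint8)
k,l,st,ce=cv2.connectedComponentsWithStats(m);print(st[1:],ce[1:])
for s,cc in zip(st[1:],ce[1:]):
    if s[4]>150:
        X=plane(f,[cc],.104)[0];T=pose();print(X,"tool",T[:3,:3].T@(X-T[:3,3]))
        cn=cv2.findContours((l==list(map(tuple,st)).index(tuple(s))).astype(np.uint8),0,1)[0][0];print(cv2.minAreaRect(cn))
a=load("scene")
```

```text
[[246 181  24  23 375]
 [475 210   8  15  88]] [[256.048      194.856     ]
 [478.86363636 216.92045455]]
[ 0.43929296 -0.27258818  0.104     ] tool [-0.00831657  0.00126138  0.14849212]
((257.5, 192.0), (23.0, 22.0), 0.0)
```

View pics/w10c.png

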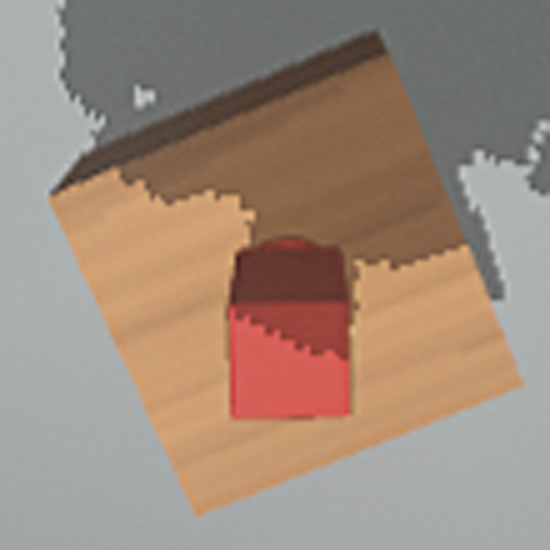

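>>> play_rows(travel=[[-0.008,0.0025,0.025],[0,0,0.025],[0,0,0.025],[0,0,0.02],[0,0,0.005],[0,0,0],[0,0,0]], delta_rot=[[0,0,0],[0,0,0],[0,0,0],[0,0,0],[0,0,0],[0,0,0],[0,0,0]])

```text
clock: 14.3
eef_pos: [0.4397, -0.2716, 0.1533]
tool_rot: [0.155, 0.988, -0.0, 0.0]
contact_force: [0.7, -0.9, 0.6]
opening: 0.0601
```

Run:
```python
from tgt import *
f=shot("wrist","11");print(pose()[:3]);crop(f,190,170,330,320,4,"w11c")
b=shot("side");crop(b,140,200,230,320,5,"s11c")
```

```text
[[-9.52187321e-01  3.05510632e-01  1.60000425e-03  4.39925653e-01]
 [ 3.05509013e-01  9.52188454e-01 -1.17978654e-03 -2.71691422e-01]
 [-1.88394290e-03 -6.34562062e-04 -9.99998024e-01  1.53694782e-01]]
```

View pics/w11c.png

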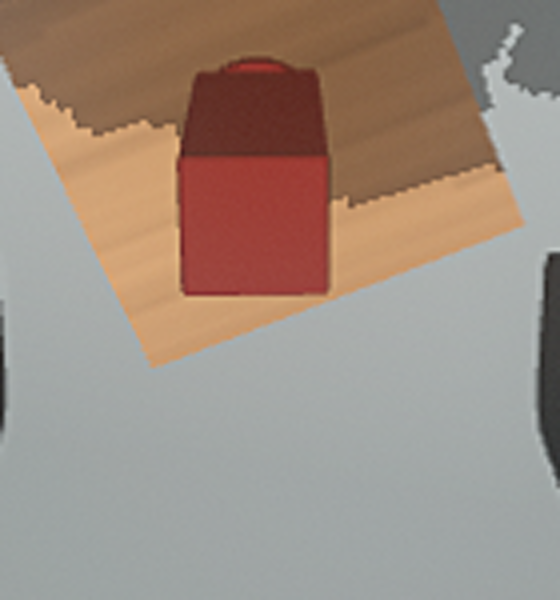

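View pics/s11c.png

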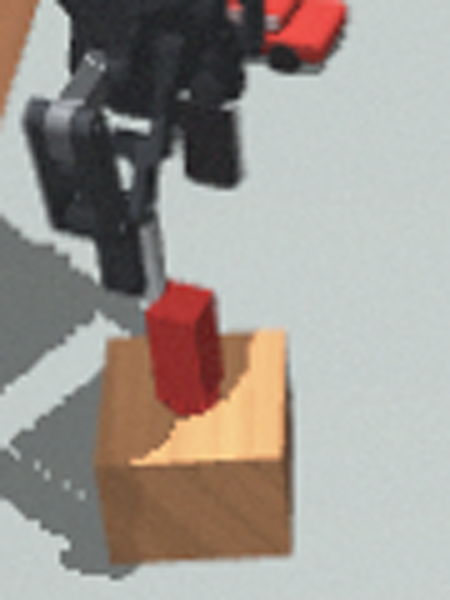

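Run:
```python
from tgt import *
f=load("wrist");T=pose()
c=lambda u,v:((u+.5)/4-.5+190,(v+.5)/4-.5+170)
X=plane(f,[c(180,156),c(328,156),c(328,294),c(184,294)],.104)
L=(X-T[:3,3])@T[:3,:3];print(L*1e3,L.mean(0))
```

```text
[[ 13.06470957 -10.29198464  49.72824634]
 [ 13.054976     8.90971405  49.71486268]
 [ -6.38498879   9.17322225  49.7559708 ]
 [ -6.37656087 -10.08560763  49.76939711]] [ 0.00333953 -0.00057366  0.04974212]
```

>>> play_rows(travel=[[0.0025,-0.0005,0.015],[0,0,0.015],[0,0,0.015],[0,0,0.012],[0,0,0.006],[0,0,0],[0,0,0]], delta_rot=[[0,0,0],[0,0,0],[0,0,0],[0,0,0],[0,0,0],[0,0,0],[0,0,0]])

```text
clock: 14.98
eef_pos: [0.4372, -0.2713, 0.0901]
tool_rot: [0.154, 0.988, -0.0, 0.0]
contact_force: [-0.5, -0.3, 0.6]
opening: 0.06
```

>>> play_rows(travel=[[0,0,0],[0,0,0],[0,0,0],[0,0,0],[0,0,0],[0,0,0],[0,0,0]], delta_rot=[[0,0,0],[0,0,0],[0,0,0],[0,0,0],[0,0,0],[0,0,0],[0,0,0]], fingers=0.008, grip_force=40)

```text
clock: 15.57
eef_pos: [0.4371, -0.2712, 0.0899]
tool_rot: [0.154, 0.988, -0.0, 0.0]
contact_force: [-1.3, 1.4, 5.9]
opening: 0.0195
```

Run:
```python
from tgt import *
f=shot("wrist","12");print(pose()[:3],state()["contact_force"]);crop(f,190,170,330,320,4,"w12c")
```

```text
[[-9.52425906e-01  3.04769231e-01  7.80539122e-04  4.37143958e-01]
 [ 3.04768819e-01  9.52426166e-01 -6.04193442e-04 -2.71197929e-01]
 [-9.27545454e-04 -3.37565500e-04 -9.99999513e-01  8.99297099e-02]] [-1.53570811  1.03709511  6.88063217]
```

View pics/wrist12.png

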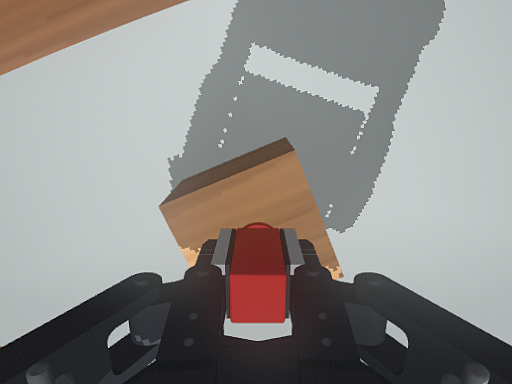

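Run:
```python
from tgt import *
f=load("wrist");T=pose();crop(f,190,210,330,345,5,"w12c")
X=plane(f,[(231,276),(287,276),(286,322),(231,322)],.104)
L=(X-T[:3,3])@T[:3,:3];print(L*1e3,L.mean(0))
```

```text
[[  9.59623795  -8.12491297 -14.07645526]
 [  9.58155192  11.01463506 -14.08290249]
 [ -9.04584001  11.20391476 -14.06568862]
 [ -9.02646105  -8.52953829 -14.05904526]] [ 0.00027637  0.00139102 -0.01407102]
```

View pics/w12c.png

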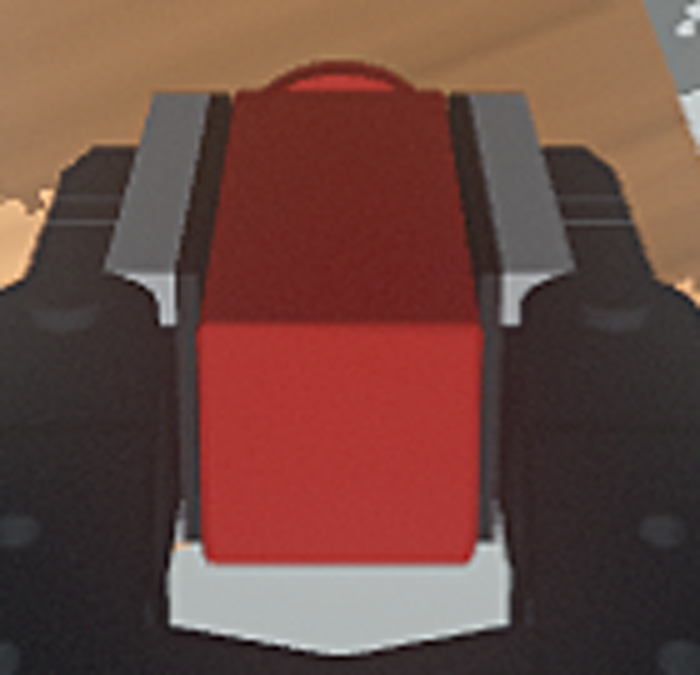

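>>> play_rows(travel=[[0,0,-0.005],[0,0,-0.01],[0,0,-0.02],[0,0,-0.025],[0,0,-0.03],[0,0,-0.03],[0,0,-0.03],[0,0,-0.03],[0,0,-0.02],[0,0,0]], delta_rot=[[0,0,0],[0,0,0],[0,0,0],[0,0,0],[0,0,0],[0,0,0],[0,0,0],[0,0,0],[0,0,0],[0,0,0]])

```text
clock: 16.45
eef_pos: [0.4375, -0.2714, 0.2946]
tool_rot: [0.154, 0.988, -0.002, 0.003]
contact_force: [-0.3, 0.9, -0.2]
opening: 0.0194
```

```bash
cat >> tgt.py <<'E'
Rp=np.c_[-u,v,-n]
seat=np.array([.6405,.0259,.1443])
O=seat+Rb@PIN
hole=O-.058*u+.005*n
PP=np.array([.0003,0,.0349])
def ptcp(h,du=0,dv=0): return hole+n*h+u*du+v*dv-Rp@PP
E
python3 - <<'E'
from tgt import *
print("hole",hole,"target hover",ptcp(.065));delta(ptcp(.065),Rp);print(pose()[:3,:3])
a,b,c=shot("scene","13"),shot("side","13"),shot("wrist","13")
crop(a,190,180,310,270,6,"a13");crop(b,225,125,350,240,6,"b13");print(proj(a,hole),proj(b,hole))
E
```

```text
hole [0.60609475 0.02824458 0.08187307] target hover [0.5634327  0.03077917 0.17217049]
now [ 0.4375 -0.2714  0.2946]
travel tool [-26.9 326.5 121.9] rotvec tool [-0.0587 -0.4361 -0.2455] after-rot travel [-44.5 309.1 156.9]
[[-0.95240367  0.30478155  0.00595531]
 [ 0.30476041  0.95241977 -0.0042048 ]
 [-0.0069535  -0.00218972 -0.99997343]]
[[255.00141882 210.43442754]] [[264.3271989  181.30592954]]
```

View pics/a13.png

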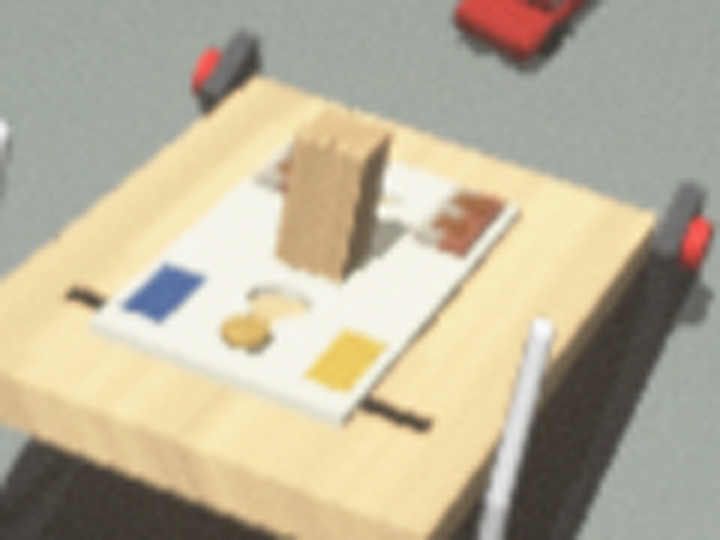

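View pics/b13.png

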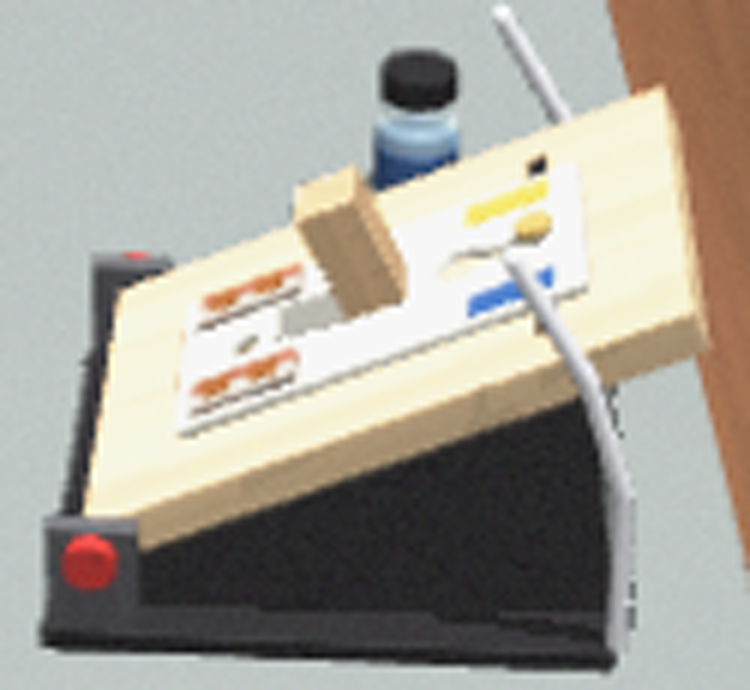

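View pics/wrist13.png

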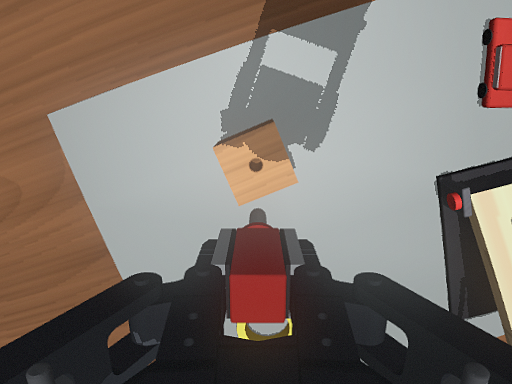

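>>> play_rows(travel=[[-0.0028,0.03,0],[-0.0028,0.033,0],[-0.0028,0.033,0],[-0.0028,0.033,0],[-0.0028,0.033,0],[-0.0028,0.033,0],[-0.0028,0.033,0],[-0.0028,0.033,0],[-0.0028,0.033,0],[-0.0027,0.032,0]], delta_rot=[[0,0,0],[0,0,0],[0,0,0],[0,0,0],[0,0,0],[0,0,0],[0,0,0],[0,0,0],[0,0,0],[0,0,0]])

```text
clock: 17.43
eef_pos: [0.5628, 0.0327, 0.2879]
tool_rot: [0.154, 0.988, -0.0, -0.001]
contact_force: [0.8, -0.8, -0.8]
opening: 0.0196
```

>>> play_rows(travel=[[0,0,0],[0,0,0],[0,0,0],[0,0,0],[0,0,0],[0,0,0],[0,0,0],[0,0,0],[0,0,0],[0,0,0]], delta_rot=[[0,0,-0.083],[0,0,-0.083],[0,0,-0.084],[0,-0.074,0],[0,-0.074,0],[0,-0.074,0],[0,-0.074,0],[0,-0.074,0],[0,-0.075,0],[0,0,0]])

```text
clock: 18.27
eef_pos: [0.5615, 0.0311, 0.2875]
tool_rot: [0.029, 0.975, -0.007, 0.221]
contact_force: [-0.7, 0.1, -0.7]
opening: 0.0197
```

Run:
```python
from tgt import *
delta(ptcp(.065),Rp);print(state()["joint_positions"],state()["joint_velocities"].round(3))
```

```text
now [0.5615 0.0311 0.2875]
travel tool [ 4.79e+01 -1.00e-01  1.05e+02] rotvec tool [-0.0002 -0.     -0.0001] after-rot travel [ 47.9  -0.2 105. ]
[ 2.55966558e-04  1.08605325e-01  1.72792263e+00 -3.41352771e-02
  8.61036320e-01 -1.49461988e+00] [-0.004  0.04  -0.092  0.015  0.168 -0.014]
```

>>> play_rows(travel=[[0.016,0,0.01],[0.016,0,0.02],[0.016,0,0.02],[0,0,0.02],[0,0,0.02],[0,0,0.01],[0,0,0.005],[0,0,0],[0,0,0]], delta_rot=[[0,0,0],[0,0,0],[0,0,0],[0,0,0],[0,0,0],[0,0,0],[0,0,0],[0,0,0],[0,0,0]])

```text
clock: 19.02
eef_pos: [0.5648, 0.0308, 0.1742]
tool_rot: [0.029, 0.975, -0.007, 0.22]
contact_force: [1.1, -0.4, -0.6]
opening: 0.0194
```

Run:
```python
from tgt import *
delta(ptcp(.065),Rp)
f=shot("wrist","14");b=shot("side");crop(b,215,95,350,240,5,"b14")
```

```text
now [0.5648 0.0308 0.1742]
travel tool [ 2.1 -0.1  1.3] rotvec tool [-0.0002 -0.0006 -0.0004] after-rot travel [ 2.1 -0.1  1.3]
```

View pics/wrist14.png

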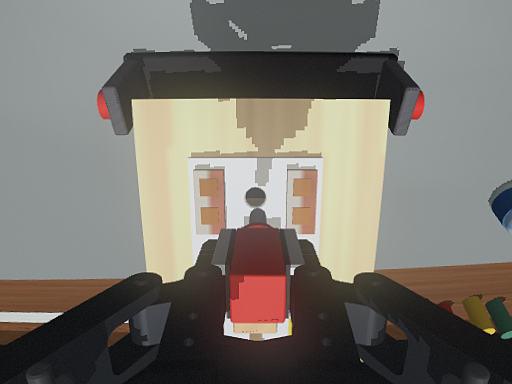

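View pics/b14.png

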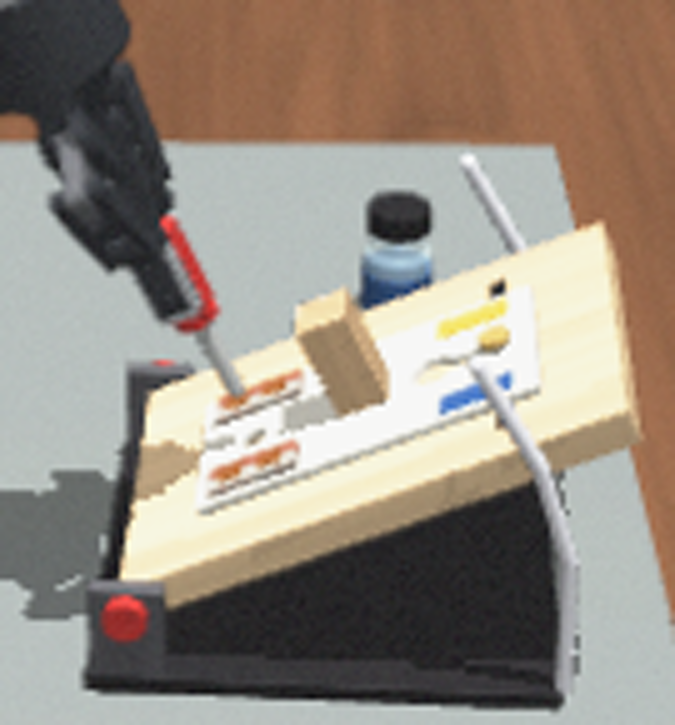

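Run:
```python
from tgt import *
f=load("wrist");T=pose();crop(f,215,170,300,240,9,"w14c")
w=np.linalg.inv(f["tool_from_camera"]);g=dict(f);g["R"],g["t"]=w[:3,:3],w[:3,3]
print("pred tip px",proj(g,[.0003,0,.0799]),"collar",proj(g,[[.0003+.011,0,.0349],[.0003+.011,0,.0309]]))
hl=T[:3,:3].T@(hole-T[:3,3]);print("hole in tool pred",hl,proj(g,hl))
print("hole seen",plane(g,[(256,197.5)],hl[2])*1e3)
```

```text
pred tip px [[253.86534559 211.83227549]] collar [[253.7128304  220.53714437]
 [253.69654785 223.51074265]]
hole in tool pred [ 0.00279085 -0.00013132  0.10166057] [[253.7171622  197.94324688]]
hole seen [[  3.10425874   1.41794797 101.66056743]]
```

View pics/w14c.png

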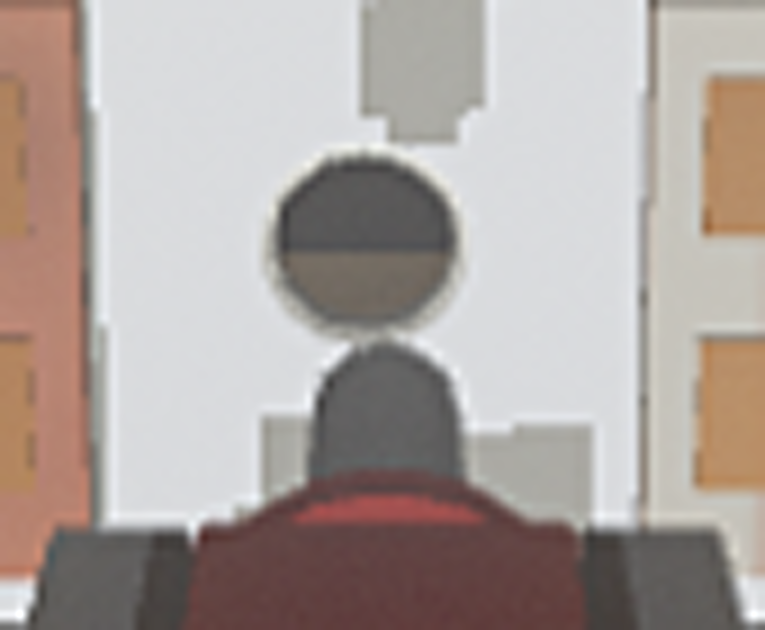

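>>> play_rows(travel=[[0.003,-0.0011,0.005],[0,0,0.006],[0,0,0.005],[0,0,0],[0,0,0]], delta_rot=[[0,0,0],[0,0,0],[0,0,0],[0,0,0],[0,0,0]])

```text
clock: 19.53
eef_pos: [0.5688, 0.0295, 0.1576]
tool_rot: [0.029, 0.975, -0.007, 0.22]
contact_force: [0.3, 0.3, -0.4]
opening: 0.0198
```

Run:
```python
from tgt import *
delta(ptcp(.045),Rp)
f=shot("wrist","15");T=pose();crop(f,215,170,300,240,9,"w15c");b=shot("side");crop(b,235,130,305,200,9,"b15")
w=np.linalg.inv(f["tool_from_camera"]);g=dict(f);g["R"],g["t"]=w[:3,:3],w[:3,3]
hl=T[:3,:3].T@(hole-T[:3,3]);print("hole in tool pred",hl,proj(g,hl))
a=shot("scene");crop(a,215,170,295,230,9,"a15")
```

```text
now [0.5688 0.0295 0.1576]
travel tool [-1.4  1.   4.6] rotvec tool [-0.0002 -0.0009 -0.0004] after-rot travel [-1.4  1.   4.6]
hole in tool pred [-0.00091303  0.00101536  0.08470228] [[255.48095593 211.18456952]]
```

View pics/w15c.png

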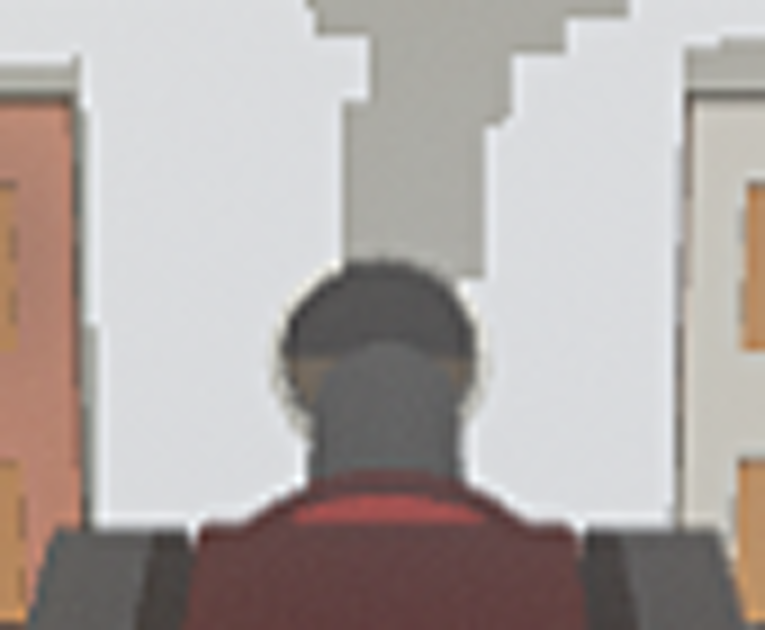

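View pics/b15.png

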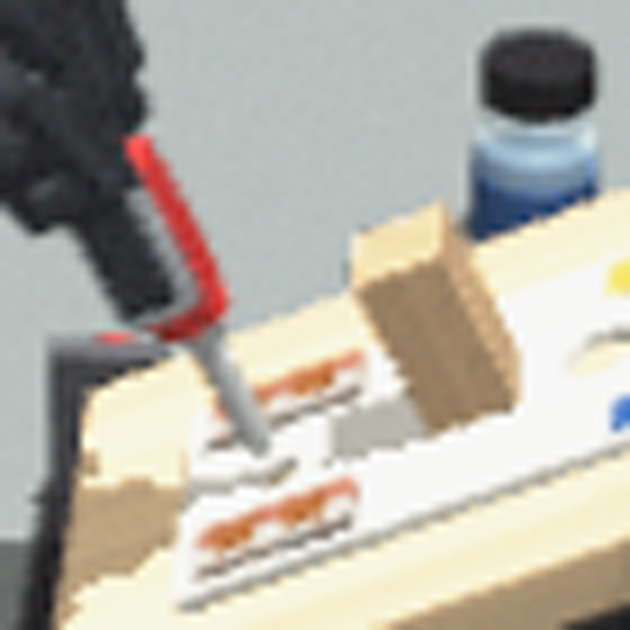

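>>> play_rows(travel=[[0,0,0.003],[0,0,0.003],[0,0,0.003],[0,0,0.003],[0,0,0]], delta_rot=[[0,0,0],[0,0,0],[0,0,0],[0,0,0],[0,0,0]])

```text
clock: 20.1
eef_pos: [0.5739, 0.0291, 0.1465]
tool_rot: [0.029, 0.975, -0.007, 0.22]
contact_force: [-0.1, -0.3, -0.4]
opening: 0.0196
```

Run:
```python
from tgt import *
delta(ptcp(0),Rp);F=state()["contact_force"];print(F@u,F@v,F@n,state()["torque"])
f=shot("wrist","16");crop(f,215,170,300,240,9,"w16c");b=shot("side");crop(b,235,130,305,200,9,"b16")
```

```text
now [0.5739 0.0291 0.1465]
travel tool [-1.5  1.  37.3] rotvec tool [-0.0003 -0.001  -0.0005] after-rot travel [-1.5  1.  37.3]
-0.2099267925563047 -0.3016376945666018 -0.3078732740783219 [0.01042124 0.25232895 0.0087272 ]
```

View pics/w16c.png

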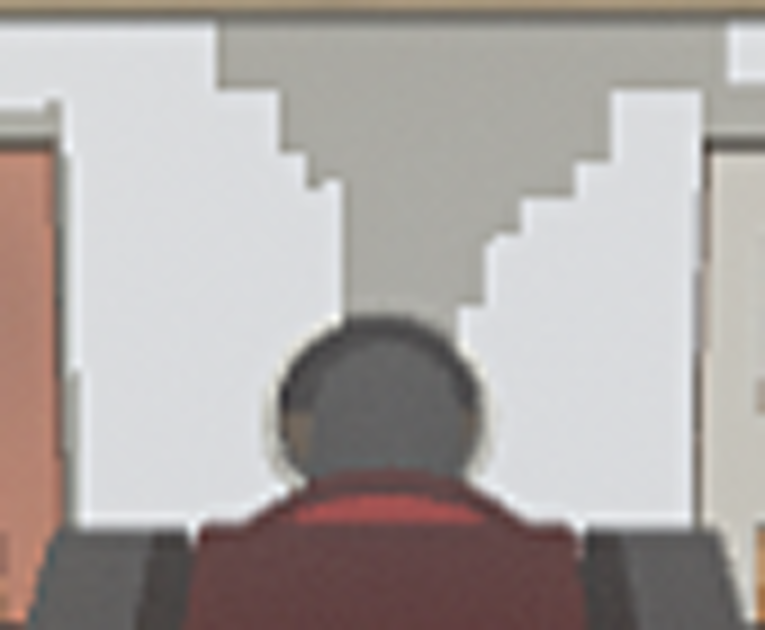

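View pics/b16.png

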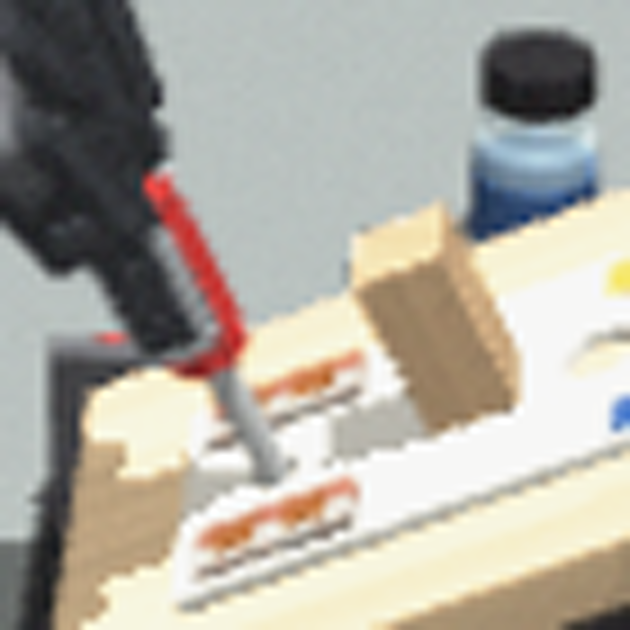

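>>> play_rows(travel=[[0,0,0.003],[0,0,0.003],[0,0,0.004],[0,0,0.004],[0,0,0.004],[0,0,0]], delta_rot=[[0,0,0],[0,0,0],[0,0,0],[0,0,0],[0,0,0],[0,0,0]])

```text
clock: 20.7
eef_pos: [0.5817, 0.0286, 0.13]
tool_rot: [0.029, 0.975, -0.007, 0.22]
contact_force: [-0.3, -0.3, 0.4]
opening: 0.0198
```

Run:
```python
from tgt import *
delta(ptcp(0),Rp);F=state()["contact_force"];print(F@u,F@v,F@n,state()["torque"])
```

```text
now [0.5817 0.0286 0.13  ]
travel tool [-1.6  1.1 19. ] rotvec tool [-0.0003 -0.0013 -0.0004] after-rot travel [-1.6  1.  19. ]
-0.06402267785023719 -0.3330450643587314 0.4487764964363151 [0.02803473 0.27346593 0.00394747]
```

Tip is about through the board with no force. Down to near-flush.

>>> play_rows(travel=[[0,0,0.004],[0,0,0.004],[0,0,0.004],[0,0,0.003],[0,0,0.001],[0,0,0.001],[0,0,0]], delta_rot=[[0,0,0],[0,0,0],[0,0,0],[0,0,0],[0,0,0],[0,0,0],[0,0,0]])

```text
clock: 21.28
eef_pos: [0.589, 0.0283, 0.1155]
tool_rot: [0.029, 0.975, -0.007, 0.22]
contact_force: [0.9, -0.1, -0.2]
opening: 0.0196
```

Run:
```python
from tgt import *
delta(ptcp(0),Rp);F=state()["contact_force"];print(F@u,F@v,F@n,state()["torque"])
```

```text
now [0.589  0.0283 0.1155]
travel tool [-1.2  1.   2.8] rotvec tool [-0.0002 -0.0002 -0.0004] after-rot travel [-1.2  1.   2.8]
0.7012047695851186 -0.046891919813905954 -0.588113065223986 [0.03721168 0.34853821 0.03399982]
```

>>> play_rows(travel=[[0,0,0.001],[0,0,0.001],[0,0,0.001],[0,0,0]], delta_rot=[[0,0,0],[0,0,0],[0,0,0],[0,0,0]])

```text
clock: 21.62
eef_pos: [0.5903, 0.0282, 0.1128]
tool_rot: [0.029, 0.975, -0.007, 0.221]
contact_force: [0.2, 1.1, -1.7]
opening: 0.02
```

Run:
```python
from tgt import *
delta(ptcp(0),Rp);F=state()["contact_force"];print(F@u,F@v,F@n,state()["torque"])
f=shot("wrist","17");b=shot("side");crop(b,235,130,305,200,9,"b17");a=shot("scene");crop(a,215,160,295,230,9,"a17")
```

```text
now [0.5903 0.0282 0.1128]
travel tool [-1.2  1.  -0.2] rotvec tool [-0.0002 -0.0002 -0.0004] after-rot travel [-1.2  1.  -0.2]
-0.5764512063034638 1.0804368628476169 -1.5970739182174123 [-0.01521317  0.24932571 -0.01442664]
```

View pics/wrist17.png

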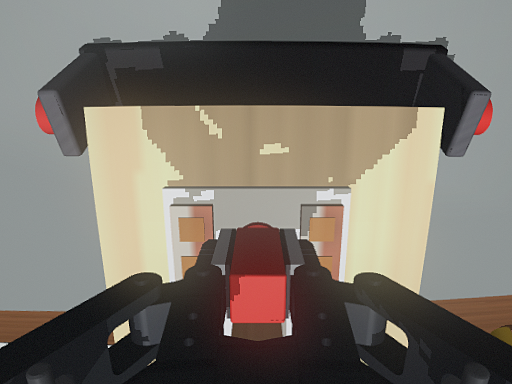

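View pics/b17.png

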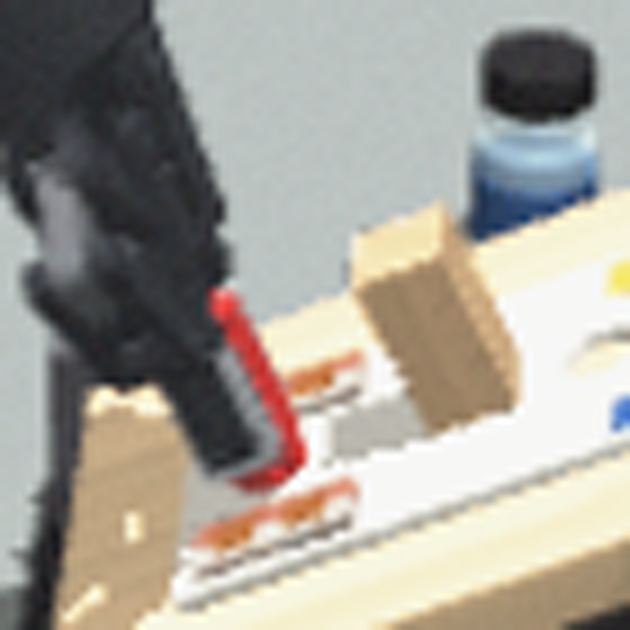

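>>> play_rows(travel=[[0,0,0.0007],[0,0,0.0007],[0,0,0.0006],[0,0,0]], delta_rot=[[0,0,0],[0,0,0],[0,0,0],[0,0,0]])

```text
clock: 22.1
eef_pos: [0.591, 0.0281, 0.1116]
tool_rot: [0.029, 0.975, -0.007, 0.221]
contact_force: [-9.8, -0.1, 9.5]
opening: 0.0198
```

Run:
```python
from tgt import *
delta(ptcp(0),Rp);F=state()["contact_force"];print(F@u,F@v,F@n,state()["torque"])
```

```text
now [0.591  0.0281 0.1116]
travel tool [-1.   1.  -1.6] rotvec tool [-0.0002 -0.0001 -0.0004] after-rot travel [-1.   1.  -1.6]
-4.763037907363516 -0.7099833944702866 12.790753202354455 [-0.06848036  0.87826428 -0.07616301]
```

>>> play_rows(travel=[[0,0,-0.0003],[0,0,0],[0,0,0],[0,0,0],[0,0,0],[0,0,0]], delta_rot=[[0,0,0],[0,0,0],[0,0,0],[0,0,0],[0,0,0],[0,0,0]], fingers=0.05)

```text
clock: 22.6
eef_pos: [0.591, 0.0281, 0.1114]
tool_rot: [0.029, 0.975, -0.007, 0.221]
contact_force: [0.5, -0.2, -0.1]
opening: 0.0494
```

>>> play_rows(travel=[[0,0,-0.005],[0,0,-0.015],[0,0,-0.025],[0,0,-0.03],[0,0,-0.03],[0,0,-0.02],[0,0,-0.02],[0,0,0],[0,0,0]], delta_rot=[[0,0,0],[0,0,0],[0,0,0],[0,0,0],[0,0,0],[0,0,0],[0,0,0],[0,0,0],[0,0,0]])

```text
clock: 23.35
eef_pos: [0.5288, 0.0319, 0.2433]
tool_rot: [0.029, 0.975, -0.007, 0.222]
contact_force: [-0.1, -1.1, -0.0]
opening: 0.0499
```

Run:
```python
from tgt import *
print(pose()[:3,3],state()["contact_force"])
f=shot("wrist","18");b=shot("side");crop(b,225,125,350,240,6,"b18");a=shot("scene","18");crop(a,190,170,310,270,6,"a18")
```

```text
[0.52875699 0.03191097 0.24326352] [-0.10140175 -1.10162969 -0.02121893]
```

View pics/wrist18.png

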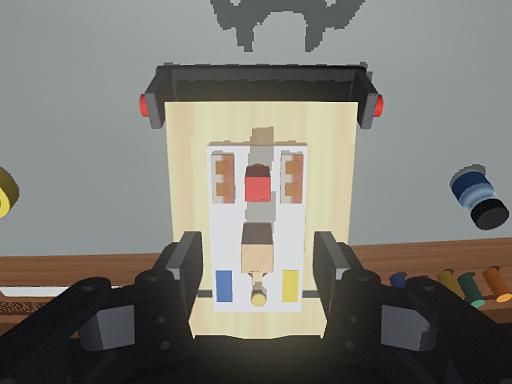

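View pics/b18.png

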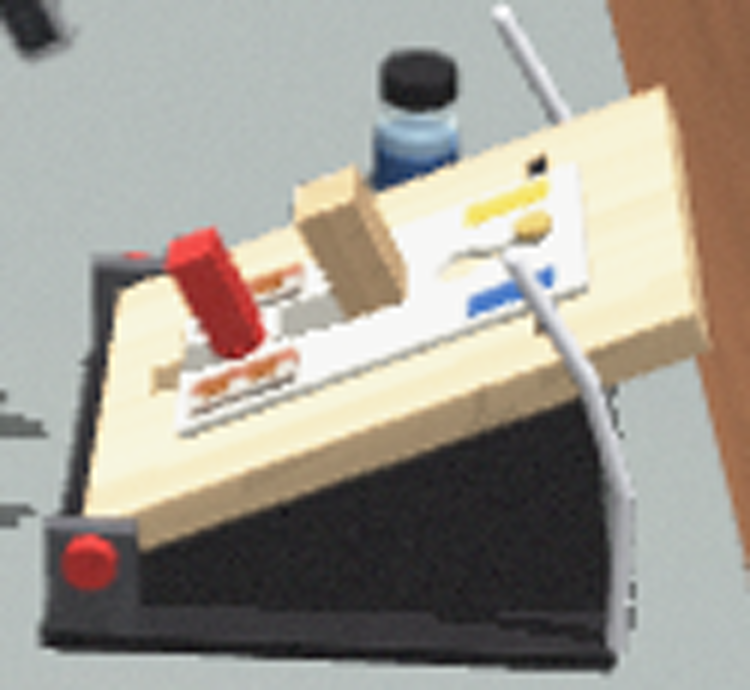

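View pics/a18.png

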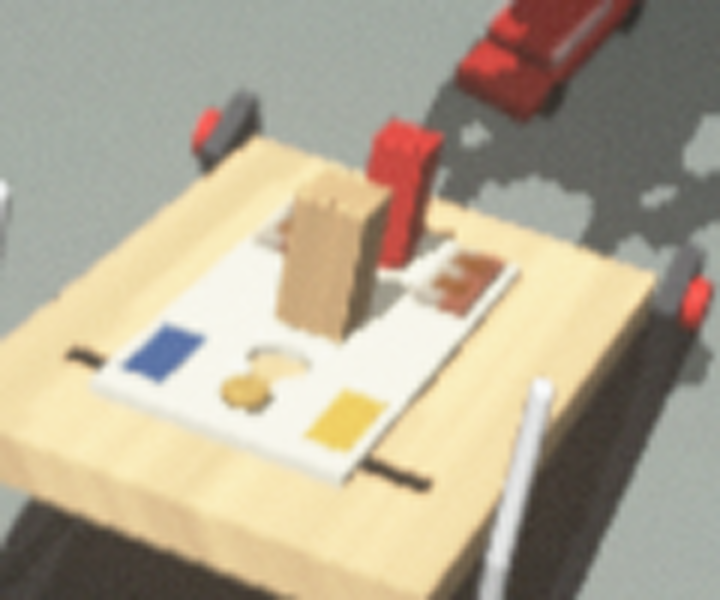

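Run:
```python
from tgt import *
f,a,b=load("wrist"),load("scene"),load("side")
X,r=tri([(f,(258,189)),(a,(190+403/6,170+137/6)),(b,(225+193/6,125+246/6))]);d=X-hole
print(X,r,"rel hole u,v,n",d@u*1e3,d@v*1e3,d@n*1e3)
X,r=tri([(f,(257,257)),(a,(190+343/6,170+189/6)),(b,(225+332/6,125+193/6))]);d=X-O
print("block top rel plate",d@u*1e3,d@v*1e3,d@n*1e3,r)
```

```text
[0.58857103 0.02954383 0.12217327] [array([-2.5,  2.1]), array([1.2, 0.1]), array([-0.2,  0.4])] rel hole u,v,n 1.491316895836235 0.2576958121870868 43.93841919498188
block top rel plate 1.525042663815004 -0.004947883322233941 50.48745895034776 [array([-1.8,  2.7]), array([0.8, 0.8]), array([-0.8,  0.3])]
```

```bash
python3 -c "
from cell import *
s=state();print(s['clock'],s['contact_force']);print(sign_off())"
```

```text
23.5 [ 0.44195685 -0.31092896 -0.81344163]
the job is handed in; nothing more can be done
None
```

The plate is hung on the easel and locked with the pin, and I handed the job in at 23.5 s. `sign_off()` reports no verdict, so whether it passed is not known to me.

**Plate:** I passed the keyhole over the screw head and laid the plate on the board, with a brief peak of about 38 N at contact. I then slid it down until it stopped against the screw at about 15 N.

**Pin:** I lowered it through the plate hole and the board with almost no force. The collar then met the plate at about 13 N, and I released it and backed off.

**Last checks:**
- In the final views the screw head sits at the end of the narrow slot and the plate lies flat. The pin stands parallel to the grip block, so it is square to the board.
- The gripper is clear of everything, with force readings near zero.
- The paint jar, tape roll and model car were never touched.

**Disagreements:**
- The cameras disagreed with each other and with the arm by 2 to 5 mm. I settled the fits by feel and by comparing positions within a single wrist image.
- In the last camera measurement, the pin top read about 5 mm below its expected height above the plate. The grip block's top read about 4.5 mm low in the same check, so I took this as camera bias. The two agree to about 0.5 mm, which fits a flush collar.

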